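Reload the bench analyser

ROBOT

A 6-joint arm with a two-finger parallel gripper is mounted at the origin on the work surface. World frame = base frame: x ahead of the robot, y to its left, z up, the work surface at z = 0. Lengths are in mm, angles in rad, forces in N, time in s.
With the tool pointing down it reaches from about 350 to 975 mm from the base axis. Payload 7.1 kg.
Tool frame: the origin (TCP) lies on the mounting face of the last link; the fingertips stand 182 mm ahead of it and the grasp point (between the pads) lies 163 mm ahead of it (ctrl.tcp_to_tips is the distance from the TCP to the fingertips, in mm); z points along the fingers, y is the direction in which the jaws open and shut (so a half turn about z gives the same grasp; the last joint's range is limited). The gripper opens to 88 mm and grips with 3 to 60 N. Pads are 20 mm wide; open, the fingers measure 115 mm over their backs; the gripper's body (75 mm by 178 mm) begins 61 mm behind the grasp point.
Start: joints at [-1.272, 0.423, 1.63, -0, 1.089, -0.019], TCP at [195.316, -593.682, 404.675] pointing down, gripper open.
Joint ranges: [-3, 3], [-0.9, 2.11], [0.09, 2.58], [-1.31, 4.45], [0.11, 2.69], [-2.54, 2.54]. Speed limits (rad/s): [2.39, 2.39, 3.01, 3.14, 3.14, 3.14].

INTERFACE

Orientations are given as a rotation vector (axis times angle).
In Python, from workcell import ctrl gives the robot as it stands. The module is installed in compiled form; this text tells all that it offers.
- The arm moves only by the tool send_rows, never from a script. Its argument "commands" is a list of rows, each an object with "translation": the shift along the world's x, y, z normalised to -1 to 1, where 1 is 0.1 m, a list of three; "twist": the turn, a rotation vector about the world's x, y, z normalised to -1 to 1, where 1 is 0.5 rad, a list of three. A call has exactly 10 rows; each row is the pose to reach, as a shift and turn from the pose commanded when the call began; what a row does not reach only later rows make up. A row lasts 1/10 s, in which the tool goes at most 50 mm and 8.59 degrees, less where a joint would pass 70% of its speed; a pose out of reach is approached as far as the arm can. A call with a number of a shift or a turn outside -1 to 1 is refused whole. A call with a gripper value outside its range is refused whole. "grip" is the closure, from -1 (fully open) to 1 (shut), set as the call begins (left out, the last holds). The fingers move at their own pace and stop on an object; the grip force is fixed at half the most. Time passes only in rows, so rows that repeat a pose let the fingers close, or fill a call up. It gives the time, the measured TCP pose, the force and the opening at its end, in the units of the state.
- ctrl.get_obs(): the state, without advancing time (a new reading comes with each control period).
- ctrl.get_image(name): name is "scene" or "top"; returns a dict with "img" (480x640x3 uint8, red, green, blue), "intrinsics" (3x3 intrinsics, pixels), "dist" ([k1, k2, p1, p2, k3] as OpenCV has them; the pictures are not rectified), "cam_to_world" (4x4, takes a point from camera to world coordinates). Camera axes: x right, y down, z forward; pixel columns grow to the right and rows downward; lengths in mm; the calibration is good to about 2 mm. A picture is of the moment at which its call begins. There is no depth.
- ctrl.close_job(): hands the job in, once; it reports no verdict.
The state is a dict: "t": time; "qpos": joint angles; "qvel": joint speeds; "joint_torque": joint torques, N m; "ee_pos": TCP position; "orientation": TCP orientation; "ft_force": force on the tool from outside, world axes, zero at the start; "moment": the same for the moment, N m; "width": finger opening in mm.
Only numpy, scipy, OpenCV 4.12 (cv2) and the standard library are available. Lean on these libraries where they do the work, as an engineer would, in place of code of your own. Each camera call takes 0.05 s, during which the arm holds its last target. There are 200 camera calls.

TASK

Get the analyser ready for its next run: first push its ejector tab all the way towards the front so that the spent test cassette slides out, and put the cassette in the grey discard tray. Then slide the clear cover all the way back, put every reagent wheel lying on the bench onto an analyser post of its own, turned so that its flat meets the flat of the post and it drops fully down, and finally slide the cover fully shut over them. Do not knock over the flask, the beaker or the dropper bottle.

Things in the scene. Friction and masses are not known exactly. Their poses are not given: they have to be found in the camera images.
- analyser: White low bench instrument, fixed, about 240 (x) by 440 (y) by 56 mm high; its front faces -x, towards the robot. Origin on the bench, under the middle of its row of posts; x points to its back, y to its left as seen from the robot, z up. It has an bay with a row of four posts under a sliding clear cover and, at its left, a cassette channel.
- bay (a point): Middle of the floor of the analyser's bay, 10 mm above the bench, midway along the row of posts; axes as the analyser. The bay spans x -55 to +60 and y -168 to +168 mm. Heights above the bench: front sill 16 mm, side walls 56 mm, rear deck 55 mm.
- channel_mouth (a point): Front opening of the cassette channel, at the middle of its floor, 20 mm above the bench; axes as the analyser, the channel runs to +x. It is 40 mm wide and roofed up to 54 mm above the bench. A tongue 14 mm wide, level with its floor, goes on 36 mm out of the mouth (-x).
- post1: Steel D-shaped post standing on the bay floor (first from the left of four in a row along y, 78 mm apart), fixed: 30 mm tall, radius 11 mm, one side cut flat 5.5 mm from its axis, the top 5 mm tapered. Origin on the axis at the foot (the bay floor, where a wheel's underside comes to rest); +x points out of its flat, z up. Each post stands turned at its own angle.
- post2: Steel D-shaped post standing on the bay floor (second from the left of four in a row along y, 78 mm apart), fixed: 30 mm tall, radius 11 mm, one side cut flat 5.5 mm from its axis, the top 5 mm tapered. Origin on the axis at the foot (the bay floor, where a wheel's underside comes to rest); +x points out of its flat, z up. Each post stands turned at its own angle.
- post3: Steel D-shaped post standing on the bay floor (third from the left of four in a row along y, 78 mm apart), fixed: 30 mm tall, radius 11 mm, one side cut flat 5.5 mm from its axis, the top 5 mm tapered. Origin on the axis at the foot (the bay floor, where a wheel's underside comes to rest); +x points out of its flat, z up. Each post stands turned at its own angle.
- post4: Steel D-shaped post standing on the bay floor (the rightmost of four in a row along y, 78 mm apart), fixed: 30 mm tall, radius 11 mm, one side cut flat 5.5 mm from its axis, the top 5 mm tapered. Origin on the axis at the foot (the bay floor, where a wheel's underside comes to rest); +x points out of its flat, z up. Each post stands turned at its own angle.
- wheel1: White reagent wheel, 120 g (3 or 4 present, the rest None). Flange 70 mm wide, 10 thick, rim cut straight 28 mm from the axis; round hub to grip 44 mm wide, top 42 mm above the underside. D bore right through: radius 13, flat 7.5 mm from the axis; drops on a post only within about 10 degrees. Origin: underside centre; +x out of the bore's flat (as the post's +x when it fits), z up
- wheel2: White reagent wheel, 120 g (3 or 4 present, the rest None). Flange 70 mm wide, 10 thick, rim cut straight 28 mm from the axis; round hub to grip 44 mm wide, top 42 mm above the underside. D bore right through: radius 13, flat 7.5 mm from the axis; drops on a post only within about 10 degrees. Origin: underside centre; +x out of the bore's flat (as the post's +x when it fits), z up
- wheel3: White reagent wheel, 120 g (3 or 4 present, the rest None). Flange 70 mm wide, 10 thick, rim cut straight 28 mm from the axis; round hub to grip 44 mm wide, top 42 mm above the underside. D bore right through: radius 13, flat 7.5 mm from the axis; drops on a post only within about 10 degrees. Origin: underside centre; +x out of the bore's flat (as the post's +x when it fits), z up
- wheel4: White reagent wheel, 120 g (3 or 4 present, the rest None). Flange 70 mm wide, 10 thick, rim cut straight 28 mm from the axis; round hub to grip 44 mm wide, top 42 mm above the underside. D bore right through: radius 13, flat 7.5 mm from the axis; drops on a post only within about 10 degrees. Origin: underside centre; +x out of the bore's flat (as the post's +x when it fits), z up
- ejector (a joint): Spring ejector slide of the cassette channel: 0 at rest, 0.060 m fully pressed, moved towards the analyser's front (-x of the analyser). It takes about 2 N to start and 8 N at the end, and springs back when let go; the cassette stays where it was pushed.
- ejector_tab (a point): Centre of the top of the ejector's grey tab: a block 14 mm thick (x) and 36 mm wide (y) that stands from z = 54 to 82 mm above the bench on the roof of the cassette channel. Push its back (+x) face towards the robot. Moves with the slide; the axes are those of the analyser.
- cassette: White test cassette, 90 (x) by 36 (y) by 14 mm, 40 g, at the start lying along the cassette channel just inside its mouth, under the roof. Pressing the ejector fully leaves about 45 mm of it standing out of the mouth, lying on the tongue, where it can be gripped by its 36 mm width; draw it straight out before lifting. Origin at the centre of the underside.
- discard_tray_in (a point): Middle of the inner floor of the grey open discard tray (outside 160 along x, 120 along y, 40 mm high, walls and floor 4 mm thick; fixed). Axes along its sides.
- cover (a joint): Slide of the clear flat cover (115 by 342 by 5 mm) over the analyser's bay: 0 fully open (parked over the rear deck), 0.115 m fully shut, moving towards the analyser's front (-x). Friction about 1.5 N; it stays where it is left; mostly shut at the start. Underside 58 mm above the bench: it clears seated wheels (tops at 52 mm).
- cover_grip (a point): Centre of the top of the grey ridge by which the cover is moved: 12 mm thick (x), 60 mm long (y), standing from z = 63 to 87 mm above the bench, near the cover's front edge. Moves with the cover.
- flask: Bystander: conical glass flask, 68 mm wide, 88 mm tall. Origin at the centre of the underside.
- beaker: Bystander: clear plastic beaker, 70 mm wide, 85 mm tall. Origin at the centre of the underside.
- dropper_bottle: Bystander: white bottle, 40 mm wide, 85 mm tall. Origin at the centre of the underside.

How it is judged:
By the outcome, as a careful person would: the job done as asked, in the order asked, and still so for the second after the job is handed in, with the robot touching nothing.
Of wheel1, wheel2, wheel3, wheel4 only 3 to 4 are there at a start; the rules pass over those that are not, and their reading is None.
At some moment in a run one of wheel1, wheel2, wheel3, wheel4 may be knocked a few centimetres aside while the robot is not near it.
Once in a run the grip may slacken for a moment while it holds something.
It also fails if it takes over 200 s, if anything falls off the work surface, if the arm or the gripper's body presses on something with over 40 N, if the wrist force passes 120 N, or if a joint passes its speed limit or range.

## Working session

There is one attempt and no reset: what is moved stays moved. The work goes in short steps, Python scripts to look and compute and a tool call to move; the robot and the scene stay as the last step left them, time stands still between calls to the robot, and variables do not carry over. Pictures are saved under pics/ and viewed, about 12 in all and at most 16, crops included, and the job is handed in when it is done.

Besides the shell and the picture viewer there is one more tool, called after "Call:" as name(argument=value, ...), one argument or row to a line, values as JSON. send_rows: Moves the arm, as the interface text tells. Its arguments: {"type":"object","properties":{"commands":{"type":"array","items":{"type":"object","properties":{"translation":{"type":"array","items":{"type":"number"}},"twist":{"type":"array","items":{"type":"number"}}}}},"grip":{"type":"number"}},"required":["commands"]}

```bash
mkdir -p pics; cat > h.py <<'E'
from workcell import ctrl
import numpy as np, cv2
def snap(name,fn=None):
    d=ctrl.get_image(name); im=cv2.cvtColor(np.asarray(d["img"]),cv2.COLOR_RGB2BGR)
    if fn: cv2.imwrite("pics/"+fn,im)
    np.savez("last_"+name+".npz",im=im,K=d["intrinsics"],D=d["dist"],T=d["cam_to_world"])
    return im
def load(name):
    return np.load("last_"+name+".npz")
def p2w(name,pts,z):
    d=load(name);pts=np.array(pts,float).reshape(-1,1,2)
    u=cv2.undistortPoints(pts,d["K"],np.array(d["D"])).reshape(-1,2)
    T=d["T"];r=np.c_[u,np.ones(len(u))]@T[:3,:3].T;o=T[:3,3]
    return o+r*((np.broadcast_to(z,len(u))-o[2])/r[:,2])[:,None]
def w2p(name,P):
    d=load(name);Ti=np.linalg.inv(d["T"])
    return cv2.projectPoints(np.array(P,float).reshape(-1,1,3),cv2.Rodrigues(Ti[:3,:3])[0],Ti[:3,3],d["K"],np.array(d["D"]))[0].reshape(-1,2)
E
python3 - <<'E'
from h import *
snap("top","top0.png");snap("scene","scene0.png")
for n in("top","scene"): print(load(n)["T"].round(2),load(n)["K"],load(n)["D"])
print(ctrl.get_obs(),ctrl.tcp_to_tips)
E
```

```text
[[ 3.0000e-02 -9.8000e-01  1.7000e-01  3.4751e+02]
 [-1.0000e+00 -3.0000e-02 -0.0000e+00 -2.4120e+01]
 [ 1.0000e-02 -1.7000e-01 -9.8000e-01  1.3609e+03]
 [ 0.0000e+00  0.0000e+00  0.0000e+00  1.0000e+00]] [[553.91697525   0.         323.09060734]
 [  0.         553.91697525 236.73232299]
 [  0.           0.           1.        ]] [-0.01044404  0.          0.          0.          0.        ]
[[ 5.50000e-01  5.20000e-01 -6.50000e-01  1.41887e+03]
 [ 8.40000e-01 -3.50000e-01  4.20000e-01 -5.91760e+02]
 [-1.00000e-02 -7.80000e-01 -6.30000e-01  8.75270e+02]
 [ 0.00000e+00  0.00000e+00  0.00000e+00  1.00000e+00]] [[570.42236886   0.         322.22676473]
 [  0.         570.42236886 240.5129788 ]
 [  0.           0.           1.        ]] [-0.00478944  0.          0.          0.          0.        ]
{'t': 0.1, 'qpos': array([-1.27203268e+00,  4.23753869e-01,  1.63057827e+00, -2.36954449e-06,
        1.08857731e+00, -1.89971208e-02]), 'qvel': array([ 0.0017575 , -0.0011544 , -0.00171174, -0.00062745, -0.00018612,
       -0.00113133]), 'joint_torque': array([ 4.93694370e-04, -5.45613742e+01, -2.74325556e+01,  6.44949102e-02,
        1.88252743e-02, -4.45154603e-05]), 'ee_pos': array([ 195.23105322, -593.47520037,  403.99972252]), 'orientation': array([-3.10073691e+00, -4.96835591e-01,  2.91537616e-04]), 'ft_force': array([-0.1704018 ,  1.18301645,  0.36365332]), 'moment': array([0.00394617, 0.029609  , 0.05941167]), 'width': 87.81175313355014} 182.0
```

View pics/top0.png

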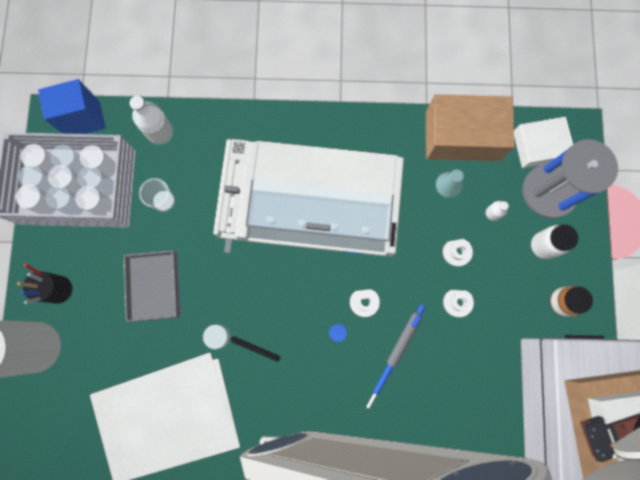

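View pics/scene0.png

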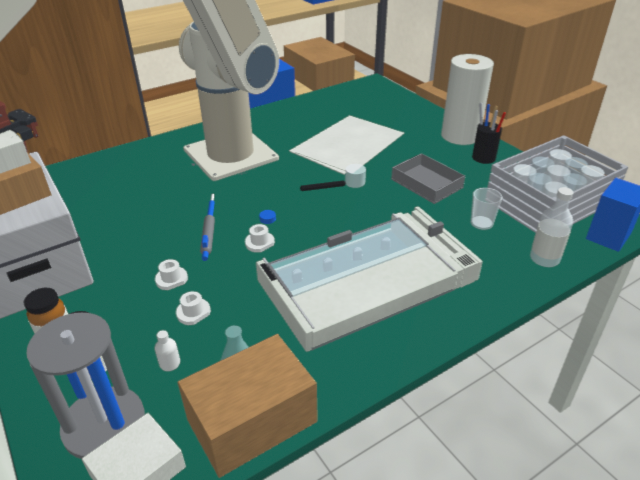

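```bash
python3 - <<'E'
from h import *
im=load("top")["im"]
c=im[130:265,205:415]; cv2.imwrite("pics/a.png",cv2.resize(c,None,fx=3.8,fy=3.8,interpolation=cv2.INTER_CUBIC))
E
```

```text
(no output)
```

View pics/a.png

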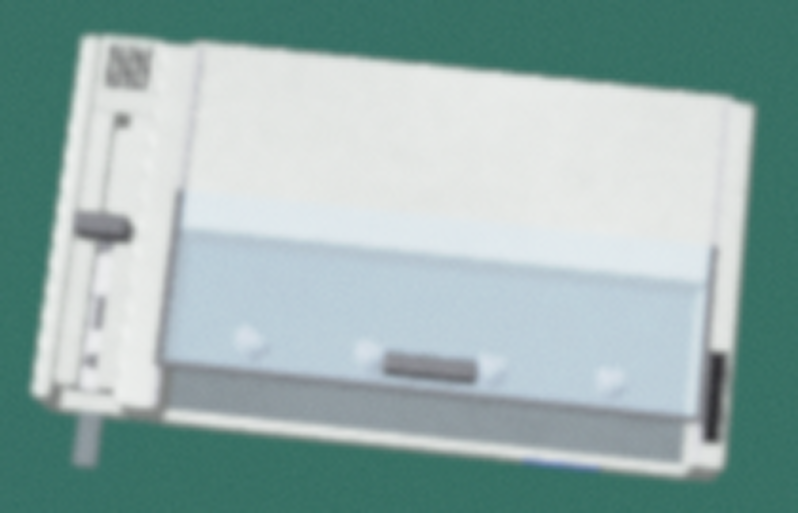

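```bash
python3 - <<'E'
from h import *
f=lambda *p:[(205+x/3.8,130+y/3.8) for x,y in p]
C=p2w("top",f((83,35),(755,103),(722,475),(35,400)),55)[:,:2];print("corners BL BR FR FL",C.round(1))
e=[C[0]-C[1],C[3]-C[2],C[0]-C[3],C[1]-C[2]]
print([ (np.hypot(*v).round(1),np.degrees(np.arctan2(v[1],v[0])).round(2)) for v in e])
print("posts top z40",p2w("top",f((248,338),(367,350),(490,365),(608,380)),40).round(1))
print("tab top",p2w("top",f((103,222)),82).round(1),"ridge",p2w("top",f((431,365)),87).round(1))
print("tongue end",p2w("top",f((87,465)),20).round(1))
# blobs: wheels
im=load("top")["im"]
hsv=cv2.cvtColor(im,cv2.COLOR_BGR2HSV);m=((hsv[...,2]>190)&(hsv[...,1]<50)).astype(np.uint8)
n,l,s,c=cv2.connectedComponentsWithStats(m)
for i in range(1,n):
    if 150<s[i,4]<1200: print(s[i],p2w("top",[c[i]],10).round(1))
print("tray",p2w("top",[(125,253),(177,251),(180,318),(126,321)],40).round(1))
for nm,p in dict(flask=(445,186),beaker=(155,193),bottle=(494,212)).items(): print(nm,p2w("top",[p],0 if nm!="beaker" else 85).round(1))
# crops of wheels
o=[cv2.resize(im[y-25:y+25,x-25:x+25],(266,266),interpolation=cv2.INTER_CUBIC) for x,y in((365,302),(458,251),(458,302))]
d=snap("scene")
o2=[cv2.resize(d[y-25:y+25,x-25:x+25],(266,266),interpolation=cv2.INTER_CUBIC) for x,y in((260,237),(171,273),(193,306))]
cv2.imwrite("pics/w.png",np.vstack([np.hstack(o),np.hstack(o2)]))
E
```

```text
corners BL BR FR FL [[ 815.8  216.8]
 [ 781.7 -220.1]
 [ 538.  -199.3]
 [ 574.4  233.6]]
[(np.float64(438.2), np.float64(85.53)), (np.float64(434.5), np.float64(85.2)), (np.float64(242.0), np.float64(-3.98)), (np.float64(244.6), np.float64(-4.87))]
posts top z40 [[ 620.9  102.7   40. ]
 [ 615.    26.3   40. ]
 [ 607.4  -52.7   40. ]
 [ 599.6 -128.3   40. ]]
tab top [[683.9 192.5  82. ]] ridge [[597.1 -15.3  87. ]]
tongue end [[538.9 204.6  20. ]]
[  0   0   7  45 166] [[1160.   844.8   10. ]]
[344   0  80   4 231] [[1232.7 -188.9   10. ]]
[427   0  80   6 436] [[1235.8 -401.6   10. ]]
[510   0  79   8 550] [[1240.8 -625.    10. ]]
[593   0  47  10 430] [[1243.7 -802.2   10. ]]
[427  84  84  19 897] [[ 983.3 -390.2   10. ]]
[  48  148   26   61 1014] [[725.1 639.5  10. ]]
[612 172  28  29 476] [[ 746.4 -799.9   10. ]]
[154 190  19  20 293] [[668.5 376.1  10. ]]
[486 201  22  17 233] [[ 668.4 -458.8   10. ]]
[  0 219  13  22 236] [[581.5 761.2  10. ]]
[532 226  27  29 423] [[ 586.4 -573.2   10. ]]
[249 238 146  17 473] [[562.2 -41.4  10. ]]
[443 239  29  27 561] [[ 555.9 -359.3   10. ]]
[  0 243  11  76 495] [[478.9 753.6  10. ]]
[350 290  29  27 570] [[ 426.3 -130.8   10. ]]
[444 290  29  27 600] [[ 431.5 -358.8   10. ]]
[204 325  23  24 425] [[336.1 226.8  10. ]]
[588 396  52  27 919] [[ 193.1 -726.7   10. ]]
[241 457  86  23 980] [[32.3 77.7 10. ]]
tray [[528.  448.6  40. ]
 [536.2 323.8  40. ]
 [376.9 305.5  40. ]
 [366.5 432.2  40. ]]
flask [[ 726.4 -333.4    0. ]]
beaker [[667.1 374.   85. ]]
bottle [[ 662.  -456.4    0. ]]
```

View pics/w.png

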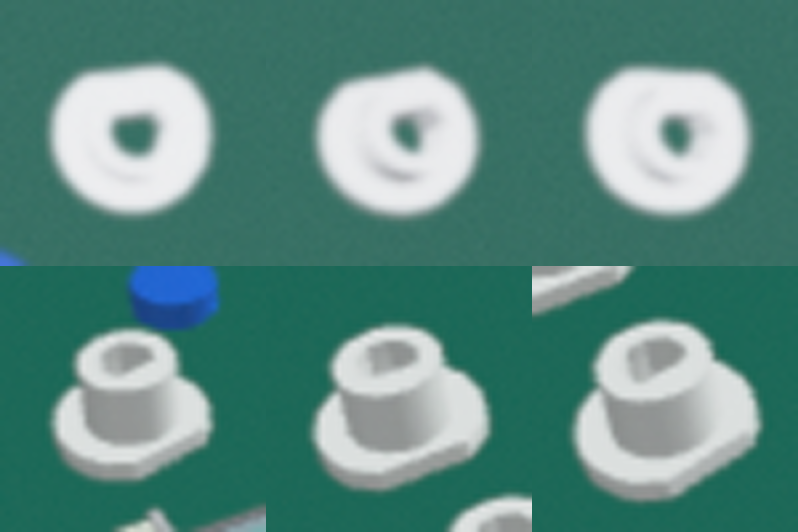

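Call:
send_rows(
  commands=[
    {"translation": [0.16, 0.25, 0], "twist": [0, 0, 0.23]},
    {"translation": [0.33, 0.49, 0], "twist": [0, 0, 0.46]},
    {"translation": [0.49, 0.74, 0], "twist": [0, 0, 0.69]},
    {"translation": [0.65, 0.98, 0], "twist": [0, 0, 0.914]},
    {"translation": [0.65, 0.98, 0], "twist": [0, 0, 0.914]},
    {"translation": [0.65, 0.98, 0], "twist": [0, 0, 0.914]},
    {"translation": [0.65, 0.98, 0], "twist": [0, 0, 0.914]},
    {"translation": [0.65, 0.98, 0], "twist": [0, 0, 0.914]},
    {"translation": [0.65, 0.98, 0], "twist": [0, 0, 0.914]},
    {"translation": [0.65, 0.98, 0], "twist": [0, 0, 0.914]},
  ],
  grip=1,
)

```text
t: 1.15
ee_pos: [260.0, -496.1, 404.6]
orientation: [-2.909, -1.185, -0.0]
ft_force: [-0.0, -0.2, 0.1]
width: 11.6
```

Call:
send_rows(
  commands=[
    {"translation": [0.16, 0.25, 0], "twist": [0, 0, 0.23]},
    {"translation": [0.33, 0.49, 0], "twist": [0, 0, 0.46]},
    {"translation": [0.49, 0.74, 0], "twist": [0, 0, 0.69]},
    {"translation": [0.65, 0.98, 0], "twist": [0, 0, 0.914]},
    {"translation": [0.65, 0.98, 0], "twist": [0, 0, 0.914]},
    {"translation": [0.65, 0.98, 0], "twist": [0, 0, 0.914]},
    {"translation": [0.65, 0.98, 0], "twist": [0, 0, 0.914]},
    {"translation": [0.65, 0.98, 0], "twist": [0, 0, 0.914]},
    {"translation": [0.65, 0.98, 0], "twist": [0, 0, 0.914]},
    {"translation": [0.65, 0.98, 0], "twist": [0, 0, 0.914]},
  ],
)

```text
t: 2.15
ee_pos: [325.0, -398.1, 404.6]
orientation: [-2.565, -1.813, 0.0]
ft_force: [-0.1, 0.5, 0.1]
width: 0.1
```

Call:
send_rows(
  commands=[
    {"translation": [0.16, 0.25, 0], "twist": [0, 0, 0.23]},
    {"translation": [0.33, 0.49, 0], "twist": [0, 0, 0.46]},
    {"translation": [0.49, 0.74, 0], "twist": [0, 0, 0.69]},
    {"translation": [0.65, 0.98, 0], "twist": [0, 0, 0.914]},
    {"translation": [0.65, 0.98, 0], "twist": [0, 0, 0.914]},
    {"translation": [0.65, 0.98, 0], "twist": [0, 0, 0.914]},
    {"translation": [0.65, 0.98, 0], "twist": [0, 0, 0.914]},
    {"translation": [0.65, 0.98, 0], "twist": [0, 0, 0.914]},
    {"translation": [0.65, 0.98, 0], "twist": [0, 0, 0.914]},
    {"translation": [0.65, 0.98, 0], "twist": [0, 0, 0.914]},
  ],
)

```text
t: 3.15
ee_pos: [390.0, -300.2, 404.6]
orientation: [-2.088, -2.347, 0.0]
ft_force: [0.4, 0.5, 0.1]
width: 0.6
```

Call:
send_rows(
  commands=[
    {"translation": [0.16, 0.25, 0], "twist": [0, 0, 0.23]},
    {"translation": [0.33, 0.49, 0], "twist": [0, 0, 0.46]},
    {"translation": [0.49, 0.74, 0], "twist": [0, 0, 0.69]},
    {"translation": [0.65, 0.98, 0], "twist": [0, 0, 0.914]},
    {"translation": [0.65, 0.98, 0], "twist": [0, 0, 0.914]},
    {"translation": [0.65, 0.98, 0], "twist": [0, 0, 0.914]},
    {"translation": [0.65, 0.98, 0], "twist": [0, 0, 0.914]},
    {"translation": [0.65, 0.98, 0], "twist": [0, 0, 0.914]},
    {"translation": [0.65, 0.98, 0], "twist": [0, 0, 0.914]},
    {"translation": [0.65, 0.98, 0], "twist": [0, 0, 0.914]},
  ],
)

```text
t: 4.15
ee_pos: [455.0, -202.2, 404.7]
orientation: [1.502, 2.759, -0.0]
ft_force: [0.1, 0.9, 1.0]
width: 0.4
```

Call:
send_rows(
  commands=[
    {"translation": [0.16, 0.25, 0], "twist": [0, 0, 0.23]},
    {"translation": [0.33, 0.49, 0], "twist": [0, 0, 0.46]},
    {"translation": [0.49, 0.74, 0], "twist": [0, 0, 0.69]},
    {"translation": [0.65, 0.98, 0], "twist": [0, 0, 0.914]},
    {"translation": [0.65, 0.98, 0], "twist": [0, 0, 0.914]},
    {"translation": [0.65, 0.98, 0], "twist": [0, 0, 0.914]},
    {"translation": [0.65, 0.98, 0], "twist": [0, 0, 0.914]},
    {"translation": [0.65, 0.98, 0], "twist": [0, 0, 0.914]},
    {"translation": [0.65, 0.98, 0], "twist": [0, 0, 0.914]},
    {"translation": [0.65, 0.98, 0], "twist": [0, 0, 0.914]},
  ],
)

```text
t: 5.15
ee_pos: [520.1, -104.2, 404.8]
orientation: [0.838, 3.028, -0.0]
ft_force: [0.5, 0.7, 0.3]
width: 0.4
```

Call:
send_rows(
  commands=[
    {"translation": [0.16, 0.25, 0], "twist": [0, 0, 0.23]},
    {"translation": [0.33, 0.49, 0], "twist": [0, 0, 0.46]},
    {"translation": [0.49, 0.74, 0], "twist": [0, 0, 0.69]},
    {"translation": [0.65, 0.98, 0], "twist": [0, 0, 0.914]},
    {"translation": [0.65, 0.98, 0], "twist": [0, 0, 0.914]},
    {"translation": [0.65, 0.98, 0], "twist": [0, 0, 0.914]},
    {"translation": [0.65, 0.98, 0], "twist": [0, 0, 0.914]},
    {"translation": [0.65, 0.98, 0], "twist": [0, 0, 0.914]},
    {"translation": [0.65, 0.98, 0], "twist": [0, 0, 0.914]},
    {"translation": [0.65, 0.98, 0], "twist": [0, 0, 0.914]},
  ],
)

```text
t: 6.15
ee_pos: [585.1, -6.3, 404.8]
orientation: [0.13, 3.139, -0.0]
ft_force: [0.1, 0.8, 0.4]
width: 0.3
```

Call:
send_rows(
  commands=[
    {"translation": [0.22, 0.25, 0]},
    {"translation": [0.43, 0.49, 0]},
    {"translation": [0.65, 0.74, 0]},
    {"translation": [0.85, 0.98, 0]},
    {"translation": [0.85, 0.98, 0]},
    {"translation": [0.85, 0.98, 0]},
    {"translation": [0.85, 0.98, 0]},
    {"translation": [0.85, 0.98, 0]},
    {"translation": [0.85, 0.98, 0]},
    {"translation": [0.85, 0.98, 0]},
  ],
)

```text
validation failed for argument at $.co...
```

```bash
python3 - <<'E'
from h import *
o=ctrl.get_obs();print(o["ee_pos"],o["orientation"],o["qpos"],o["t"])
E
```

```text
[585.12079709  -6.25898739 404.80206265] [ 1.30193601e-01  3.13878247e+00 -6.43792942e-05] [-3.10252313e-02  3.64902959e-01  1.72011384e+00 -4.84068087e-05
  1.05646510e+00 -1.51888725e+00] 6.15
```

Call:
send_rows(
  commands=[
    {"translation": [0.22, 0.33, 0], "twist": [0, 0, 0]},
    {"translation": [0.44, 0.65, 0], "twist": [0, 0, 0]},
    {"translation": [0.66, 0.98, 0], "twist": [0, 0, 0]},
    {"translation": [0.66, 0.98, 0], "twist": [0, 0, 0]},
    {"translation": [0.66, 0.98, 0], "twist": [0, 0, 0]},
    {"translation": [0.66, 0.98, 0], "twist": [0, 0, 0]},
    {"translation": [0.66, 0.98, 0], "twist": [0, 0, 0]},
    {"translation": [0.66, 0.98, 0], "twist": [0, 0, 0]},
    {"translation": [0.66, 0.98, 0], "twist": [0, 0, 0]},
    {"translation": [0.66, 0.98, 0], "twist": [0, 0, 0]},
  ],
)

```text
t: 7.15
ee_pos: [651.2, 91.9, 404.9]
orientation: [0.129, 3.139, -0.0]
ft_force: [0.5, -0.1, -0.7]
width: 0.2
```

Call:
send_rows(
  commands=[
    {"translation": [0.22, 0.33, -0.2], "twist": [0, 0, 0]},
    {"translation": [0.44, 0.65, -0.4], "twist": [0, 0, 0]},
    {"translation": [0.67, 0.98, -0.6], "twist": [0, 0, 0]},
    {"translation": [0.67, 0.98, -0.6], "twist": [0, 0, 0]},
    {"translation": [0.67, 0.98, -0.6], "twist": [0, 0, 0]},
    {"translation": [0.67, 0.98, -0.6], "twist": [0, 0, 0]},
    {"translation": [0.67, 0.98, -0.6], "twist": [0, 0, 0]},
    {"translation": [0.67, 0.98, -0.6], "twist": [0, 0, 0]},
    {"translation": [0.67, 0.98, -0.6], "twist": [0, 0, 0]},
    {"translation": [0.67, 0.98, -0.6], "twist": [0, 0, 0]},
  ],
)

```text
t: 8.15
ee_pos: [718.3, 189.9, 345.2]
orientation: [0.129, 3.138, 0.0]
ft_force: [-0.7, -0.5, 0.6]
width: 0.4
```

```bash
python3 - <<'E'
from h import *
o=ctrl.get_obs();print(o["ee_pos"],o["orientation"],o["qpos"],o["t"])
im=snap("scene");t=snap("top")
a=cv2.resize(im[150:350,340:540],(400,400),interpolation=cv2.INTER_CUBIC);b=cv2.resize(t[130:270,190:330],(400,400),interpolation=cv2.INTER_CUBIC)
cv2.imwrite("pics/b.png",np.hstack([a,b]))
E
```

```text
[718.26259553 189.90107848 345.22973227] [1.29176315e-01 3.13836975e+00 2.61122526e-04] [ 2.42456878e-01  6.55936174e-01  1.37750143e+00  1.54301042e-06
  1.10756557e+00 -1.24606593e+00] 8.15
```

View pics/b.png

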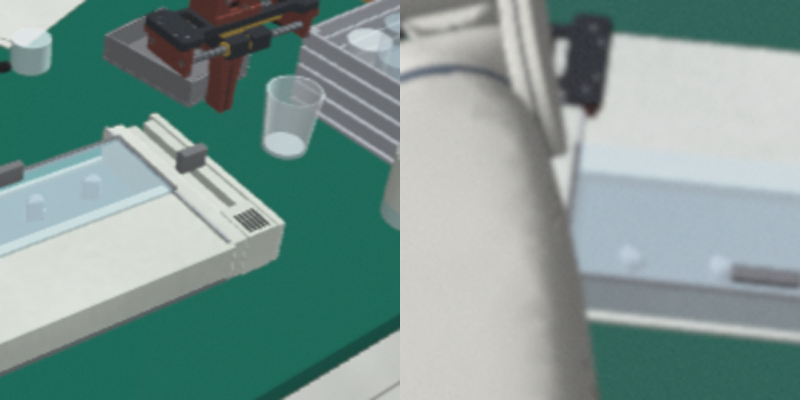

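```bash
python3 - <<'E'
from h import *
print(p2w("scene",[(435,225.5)],82), "tips", p2w("scene",[(340+220/2,150+107/2)],163))
E
```

```text
[[686.17388178 192.74455368  82.        ]] tips [[719.80560315 193.01087391 163.        ]]
```

Call:
send_rows(
  commands=[
    {"translation": [0, 0, -0.25], "twist": [0, 0, 0]},
    {"translation": [0, 0, -0.5], "twist": [0, 0, 0]},
    {"translation": [0, 0, -0.75], "twist": [0, 0, 0]},
    {"translation": [0, 0, -0.9], "twist": [0, 0, 0]},
    {"translation": [0, 0, -1], "twist": [0, 0, 0]},
    {"translation": [0, 0, -1], "twist": [0, 0, 0]},
    {"translation": [0, 0, -1], "twist": [0, 0, 0]},
    {"translation": [0, 0, -1], "twist": [0, 0, 0]},
    {"translation": [0, 0, -1], "twist": [0, 0, 0]},
    {"translation": [0, 0, -1], "twist": [0, 0, 0]},
  ],
)

```text
t: 9.25
ee_pos: [718.5, 190.4, 245.6]
orientation: [0.128, 3.138, 0.001]
ft_force: [-0.2, -0.7, -0.7]
width: 0.7
```

Call:
send_rows(
  commands=[
    {"translation": [-0.06, 0, 0], "twist": [0, 0, 0]},
    {"translation": [-0.12, 0.01, 0], "twist": [0, 0, 0]},
    {"translation": [-0.18, 0.01, 0], "twist": [0, 0, 0]},
    {"translation": [-0.24, 0.02, 0], "twist": [0, 0, 0]},
    {"translation": [-0.3, 0.02, 0], "twist": [0, 0, 0]},
    {"translation": [-0.36, 0.03, 0], "twist": [0, 0, 0]},
    {"translation": [-0.42, 0.03, 0], "twist": [0, 0, 0]},
    {"translation": [-0.48, 0.04, 0], "twist": [0, 0, 0]},
    {"translation": [-0.54, 0.04, 0], "twist": [0, 0, 0]},
    {"translation": [-0.6, 0.05, 0], "twist": [0, 0, 0]},
  ],
)

```text
t: 10.25
ee_pos: [658.5, 195.1, 244.8]
orientation: [0.128, 3.137, -0.0]
ft_force: [7.0, -3.6, -4.2]
width: 0.5
```

Call:
send_rows(
  commands=[
    {"translation": [-0.02, 0, 0], "twist": [0, 0, 0]},
    {"translation": [-0.04, 0, 0], "twist": [0, 0, 0]},
    {"translation": [-0.06, 0, 0], "twist": [0, 0, 0]},
    {"translation": [-0.08, 0.01, 0], "twist": [0, 0, 0]},
    {"translation": [-0.1, 0.01, 0], "twist": [0, 0, 0]},
    {"translation": [-0.12, 0.01, 0], "twist": [0, 0, 0]},
    {"translation": [-0.13, 0.01, 0], "twist": [0, 0, 0]},
    {"translation": [-0.13, 0.01, 0], "twist": [0, 0, 0]},
    {"translation": [-0.13, 0.01, 0], "twist": [0, 0, 0]},
    {"translation": [-0.13, 0.01, 0], "twist": [0, 0, 0]},
  ],
)

```text
t: 11.25
ee_pos: [645.8, 196.1, 244.8]
orientation: [0.128, 3.136, 0.0]
ft_force: [7.3, -2.3, -4.7]
width: 0.8
```

Continue in small steps.

Call:
send_rows(
  commands=[
    {"translation": [-0.01, 0, 0], "twist": [0, 0, 0]},
    {"translation": [-0.02, 0, 0], "twist": [0, 0, 0]},
    {"translation": [-0.03, 0, 0], "twist": [0, 0, 0]},
    {"translation": [-0.04, 0, 0], "twist": [0, 0, 0]},
    {"translation": [-0.05, 0, 0], "twist": [0, 0, 0]},
    {"translation": [-0.05, 0, 0], "twist": [0, 0, 0]},
    {"translation": [-0.05, 0, 0], "twist": [0, 0, 0]},
    {"translation": [-0.05, 0, 0], "twist": [0, 0, 0]},
    {"translation": [-0.05, 0, 0], "twist": [0, 0, 0]},
    {"translation": [-0.05, 0, 0], "twist": [0, 0, 0]},
  ],
)

```text
t: 12.25
ee_pos: [641.9, 196.2, 245.0]
orientation: [0.128, 3.133, 0.002]
ft_force: [12.6, -1.2, -8.3]
width: 0.4
```

```bash
python3 - <<'E'
from h import *
im=snap("scene")
cv2.imwrite("pics/c.png",cv2.resize(im[150:310,360:560],None,fx=4,fy=3.75,interpolation=cv2.INTER_CUBIC))
E
```

```text
(no output)
```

View pics/c.png

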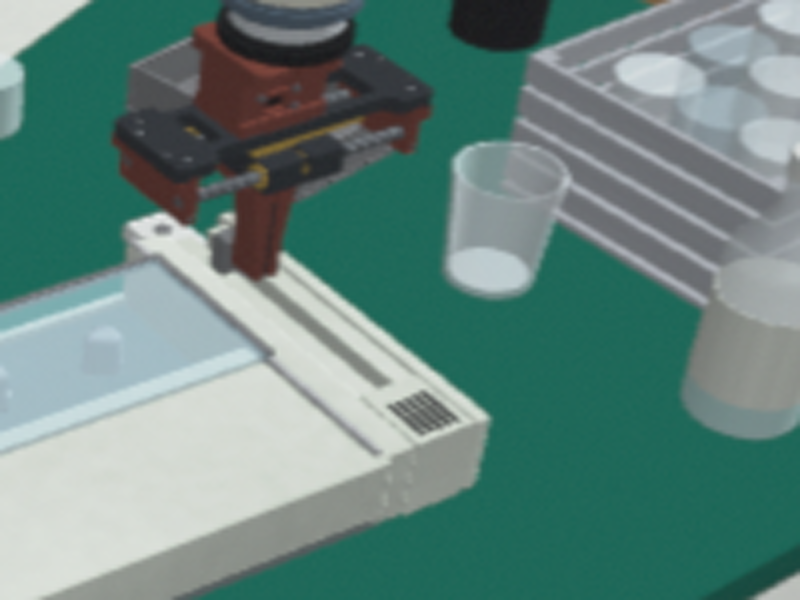

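Call:
send_rows(
  commands=[
    {"translation": [-0.01, 0, 0], "twist": [0, 0, 0]},
    {"translation": [-0.02, 0, 0], "twist": [0, 0, 0]},
    {"translation": [-0.03, 0, 0], "twist": [0, 0, 0]},
    {"translation": [-0.03, 0, 0], "twist": [0, 0, 0]},
    {"translation": [-0.03, 0, 0], "twist": [0, 0, 0]},
    {"translation": [0.1, -0.01, 0], "twist": [0, 0, 0]},
    {"translation": [0.3, -0.02, 0], "twist": [0, 0, 0]},
    {"translation": [0.6, -0.04, 0], "twist": [0, 0, 0]},
    {"translation": [0.6, -0.04, 0.3], "twist": [0, 0, 0]},
    {"translation": [0.6, -0.04, 0.7], "twist": [0, 0, 0]},
  ],
)

```text
t: 13.3
ee_pos: [699.3, 191.9, 312.0]
orientation: [-0.129, -3.132, 0.003]
ft_force: [0.8, -0.3, 0.9]
width: 0.5
```

Call:
send_rows(
  commands=[
    {"translation": [0, 0, 0], "twist": [0, 0, 0]},
    {"translation": [-0.3, 0.02, 0.2], "twist": [0, 0, 0]},
    {"translation": [-0.7, 0.05, 0.2], "twist": [0, 0, 0]},
    {"translation": [-1, 0.08, 0.2], "twist": [0, 0, 0]},
    {"translation": [-1, 0.08, 0.2], "twist": [0, 0, 0]},
    {"translation": [-1, 0.08, 0.2], "twist": [0, 0, 0]},
    {"translation": [-1, 0.08, 0.2], "twist": [0, 0, 0]},
    {"translation": [-1, 0.08, 0.2], "twist": [0, 0, 0]},
    {"translation": [-1, 0.08, 0.2], "twist": [0, 0, 0]},
    {"translation": [-1, 0.08, 0.2], "twist": [0, 0, 0]},
  ],
  grip=-0.45,
)

```text
t: 14.3
ee_pos: [600.7, 200.2, 334.4]
orientation: [-0.129, -3.139, 0.0]
ft_force: [-0.4, 0.3, 1.0]
width: 63.5
```

Call:
send_rows(
  commands=[
    {"translation": [-0.3, 0.02, 0], "twist": [0, 0, 0]},
    {"translation": [-0.52, 0.05, 0], "twist": [0, 0, 0]},
    {"translation": [-0.52, 0.05, 0], "twist": [0, 0, 0]},
    {"translation": [-0.52, 0.05, 0], "twist": [0, 0, 0]},
    {"translation": [-0.52, 0.05, 0], "twist": [0, 0, 0]},
    {"translation": [-0.52, 0.05, 0], "twist": [0, 0, 0]},
    {"translation": [-0.52, 0.05, 0], "twist": [0, 0, 0]},
    {"translation": [-0.52, 0.05, 0], "twist": [0, 0, 0]},
    {"translation": [-0.52, 0.05, 0], "twist": [0, 0, 0]},
    {"translation": [-0.52, 0.05, 0], "twist": [0, 0, 0]},
  ],
)

```text
t: 15.3
ee_pos: [548.4, 205.3, 334.6]
orientation: [-0.129, -3.139, 0.0]
ft_force: [-0.8, -0.2, 0.2]
width: 63.9
```

```bash
python3 - <<'E'
from h import *
o=ctrl.get_obs();print(o["ee_pos"],o["width"],o["qpos"])
im=snap("scene");t=snap("top")
a=cv2.resize(im[130:330,320:520],(500,500),interpolation=cv2.INTER_CUBIC);b=cv2.resize(t[180:300,180:252],(300,500),interpolation=cv2.INTER_CUBIC)
cv2.imwrite("pics/d.png",np.hstack([a,b]))
E
```

```text
[548.3803536  205.27746882 334.63864255] 63.85179156743616 [ 3.37864061e-01  4.54553860e-01  1.76886199e+00 -1.01317389e-05
  9.18190081e-01 -1.15102045e+00]
```

View pics/d.png

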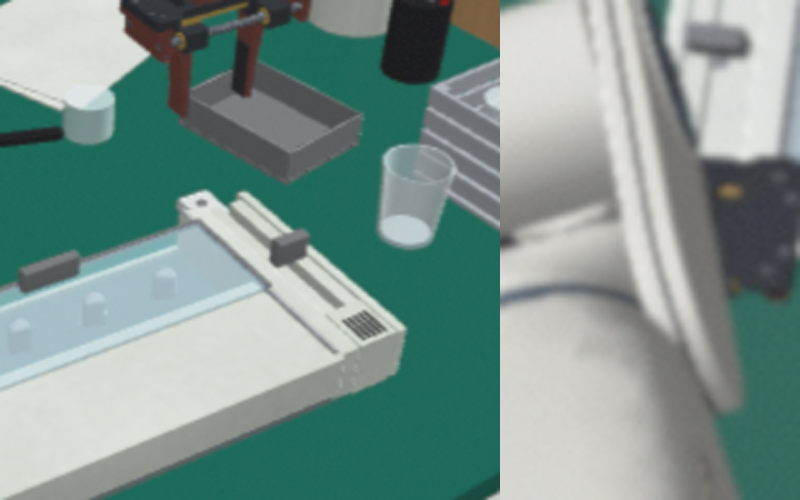

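Call:
send_rows(
  commands=[
    {"translation": [0, 0, -0.25], "twist": [0, 0, 0]},
    {"translation": [0, 0, -0.5], "twist": [0, 0, 0]},
    {"translation": [0, 0, -0.75], "twist": [0, 0, 0]},
    {"translation": [0, 0, -0.9], "twist": [0, 0, 0]},
    {"translation": [0, 0, -0.9], "twist": [0, 0, 0]},
    {"translation": [0, 0, -0.9], "twist": [0, 0, 0]},
    {"translation": [0, 0, -0.9], "twist": [0, 0, 0]},
    {"translation": [0, 0, -0.9], "twist": [0, 0, 0]},
    {"translation": [0, 0, -0.9], "twist": [0, 0, 0]},
    {"translation": [0, 0, -0.9], "twist": [0, 0, 0]},
  ],
)

```text
t: 16.4
ee_pos: [548.5, 205.4, 245.3]
orientation: [0.128, 3.138, 0.001]
ft_force: [0.7, 0.3, 0.5]
width: 63.6
```

Call:
send_rows(
  commands=[
    {"translation": [0, 0, -0.1], "twist": [0, 0, 0]},
    {"translation": [0, 0, -0.2], "twist": [0, 0, 0]},
    {"translation": [0, 0, -0.3], "twist": [0, 0, 0]},
    {"translation": [0, 0, -0.4], "twist": [0, 0, 0]},
    {"translation": [0, 0, -0.48], "twist": [0, 0, 0]},
    {"translation": [0, 0, -0.48], "twist": [0, 0, 0]},
    {"translation": [0, 0, -0.48], "twist": [0, 0, 0]},
    {"translation": [0, 0, -0.48], "twist": [0, 0, 0]},
    {"translation": [0, 0, -0.48], "twist": [0, 0, 0]},
    {"translation": [0, 0, -0.48], "twist": [0, 0, 0]},
  ],
)

```text
t: 17.4
ee_pos: [548.5, 205.4, 197.1]
orientation: [0.129, 3.138, 0.0]
ft_force: [0.6, -0.5, 0.3]
width: 64.0
```

Call:
send_rows(
  commands=[
    {"translation": [0, 0, 0], "twist": [0, 0, 0]},
    {"translation": [0, 0, 0], "twist": [0, 0, 0]},
    {"translation": [0, 0, 0], "twist": [0, 0, 0]},
    {"translation": [0, 0, 0], "twist": [0, 0, 0]},
    {"translation": [0, 0, 0], "twist": [0, 0, 0]},
    {"translation": [0, 0, 0], "twist": [0, 0, 0]},
    {"translation": [0, 0, 0], "twist": [0, 0, 0]},
    {"translation": [0, 0, 0], "twist": [0, 0, 0]},
    {"translation": [0, 0, 0], "twist": [0, 0, 0]},
    {"translation": [0, 0, 0], "twist": [0, 0, 0]},
  ],
  grip=1,
)

```text
t: 18.4
ee_pos: [548.3, 205.3, 196.7]
orientation: [-0.128, -3.139, -0.0]
ft_force: [0.5, 0.7, 0.4]
width: 35.9
```

Call:
send_rows(
  commands=[
    {"translation": [-0.08, 0.01, 0], "twist": [0, 0, 0]},
    {"translation": [-0.16, 0.01, 0], "twist": [0, 0, 0]},
    {"translation": [-0.24, 0.02, 0], "twist": [0, 0, 0]},
    {"translation": [-0.32, 0.03, 0], "twist": [0, 0, 0]},
    {"translation": [-0.4, 0.03, 0], "twist": [0, 0, 0]},
    {"translation": [-0.48, 0.04, 0], "twist": [0, 0, 0]},
    {"translation": [-0.56, 0.05, 0], "twist": [0, 0, 0]},
    {"translation": [-0.64, 0.05, 0], "twist": [0, 0, 0]},
    {"translation": [-0.72, 0.06, 0], "twist": [0, 0, 0]},
    {"translation": [-0.72, 0.06, 0], "twist": [0, 0, 0]},
  ],
)

```text
t: 19.4
ee_pos: [475.0, 211.3, 196.5]
orientation: [-0.128, -3.137, 0.001]
ft_force: [-1.4, 0.2, 0.6]
width: 35.8
```

Call:
send_rows(
  commands=[
    {"translation": [0, 0, 0.15], "twist": [0, 0, 0]},
    {"translation": [0, 0, 0.3], "twist": [0, 0, 0]},
    {"translation": [0, 0.1, 0.5], "twist": [0, 0, 0]},
    {"translation": [-0.05, 0.2, 0.7], "twist": [0, 0, 0]},
    {"translation": [-0.1, 0.35, 0.8], "twist": [0, 0, 0]},
    {"translation": [-0.15, 0.5, 0.8], "twist": [0, 0, 0]},
    {"translation": [-0.2, 0.7, 0.8], "twist": [0, 0, 0]},
    {"translation": [-0.25, 0.84, 0.8], "twist": [0, 0, 0]},
    {"translation": [-0.25, 0.84, 0.8], "twist": [0, 0, 0]},
    {"translation": [-0.25, 0.84, 0.8], "twist": [0, 0, 0]},
  ],
)

```text
t: 20.4
ee_pos: [450.9, 295.5, 276.0]
orientation: [-0.126, -3.138, 0.001]
ft_force: [0.6, -0.7, -0.5]
width: 35.9
```

Call:
send_rows(
  commands=[
    {"translation": [-0.05, 0.15, 0], "twist": [0, 0, 0.1]},
    {"translation": [-0.1, 0.3, 0], "twist": [0, 0, 0.2]},
    {"translation": [-0.15, 0.45, 0], "twist": [0, 0, 0.3]},
    {"translation": [-0.2, 0.6, 0], "twist": [0, 0, 0.38]},
    {"translation": [-0.25, 0.8, 0], "twist": [0, 0, 0.38]},
    {"translation": [-0.25, 0.8, -0.2], "twist": [0, 0, 0.38]},
    {"translation": [-0.25, 0.8, -0.4], "twist": [0, 0, 0.38]},
    {"translation": [-0.25, 0.8, -0.5], "twist": [0, 0, 0.38]},
    {"translation": [-0.25, 0.8, -0.5], "twist": [0, 0, 0.38]},
    {"translation": [-0.25, 0.8, -0.5], "twist": [0, 0, 0.38]},
  ],
)

```text
t: 21.4
ee_pos: [426.3, 375.7, 226.9]
orientation: [-0.171, 3.137, 0.0]
ft_force: [-0.7, 0.2, 0.5]
width: 35.7
```

```bash
python3 - <<'E'
from h import *
o=ctrl.get_obs();print(o["ee_pos"],o["width"],o["qpos"])
im=snap("scene");t=snap("top")
a=cv2.resize(im[110:270,350:510],(500,500),interpolation=cv2.INTER_CUBIC);b=cv2.resize(t[180:340,100:196],(300,500),interpolation=cv2.INTER_CUBIC)
cv2.imwrite("pics/e.png",np.hstack([a,b]))
E
```

```text
[426.33680185 375.69244361 226.90672092] 35.69518891631823 [ 7.01392593e-01  6.00075952e-01  1.84856207e+00  6.94792771e-06
  6.92917085e-01 -9.78242425e-01]
```

View pics/e.png

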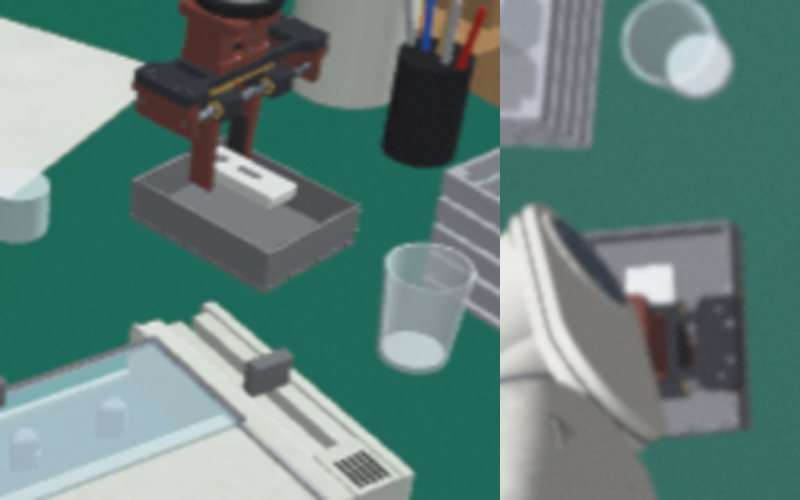

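Call:
send_rows(
  commands=[
    {"translation": [0, 0, -0.1], "twist": [0, 0, 0]},
    {"translation": [0, 0, -0.2], "twist": [0, 0, 0]},
    {"translation": [0, 0, -0.3], "twist": [0, 0, 0]},
    {"translation": [0, 0, -0.38], "twist": [0, 0, 0]},
    {"translation": [0, 0, -0.38], "twist": [0, 0, 0]},
    {"translation": [0, 0, -0.38], "twist": [0, 0, 0]},
    {"translation": [0, 0, -0.38], "twist": [0, 0, 0]},
    {"translation": [0, 0, -0.38], "twist": [0, 0, 0]},
    {"translation": [0, 0, -0.38], "twist": [0, 0, 0]},
    {"translation": [0, 0, -0.38], "twist": [0, 0, 0]},
  ],
)

```text
t: 22.5
ee_pos: [426.4, 375.4, 188.9]
orientation: [-0.17, 3.137, 0.0]
ft_force: [0.2, -0.8, -0.2]
width: 36.0
```

Call:
send_rows(
  commands=[
    {"translation": [0, 0, 0], "twist": [0, 0, 0]},
    {"translation": [0, 0, 0], "twist": [0, 0, 0]},
    {"translation": [0, 0, 0], "twist": [0, 0, 0]},
    {"translation": [0, 0, 0], "twist": [0, 0, 0]},
    {"translation": [0, 0, 0.1], "twist": [0, 0, 0]},
    {"translation": [0, 0, 0.3], "twist": [0, 0, 0]},
    {"translation": [0, 0, 0.5], "twist": [0, 0, 0]},
    {"translation": [0, 0, 0.8], "twist": [0, 0, 0]},
    {"translation": [0, 0, 1], "twist": [0, 0, 0]},
    {"translation": [0, 0, 1], "twist": [0, 0, 0]},
  ],
  grip=-0.3,
)

```text
t: 23.5
ee_pos: [427.1, 376.0, 292.1]
orientation: [-0.17, 3.132, 0.006]
ft_force: [0.3, 0.1, -0.5]
width: 56.7
```

Call:
send_rows(
  commands=[
    {"translation": [0.12, -0.32, 0.1], "twist": [0, 0, -0.1]},
    {"translation": [0.24, -0.64, 0.2], "twist": [0, 0, -0.2]},
    {"translation": [0.36, -0.96, 0.4], "twist": [0, 0, -0.3]},
    {"translation": [0.36, -0.96, 0.4], "twist": [0, 0, -0.38]},
    {"translation": [0.36, -0.96, 0.4], "twist": [0, 0, -0.38]},
    {"translation": [0.36, -0.96, 0.4], "twist": [0, 0, -0.38]},
    {"translation": [0.36, -0.96, 0.4], "twist": [0, 0, -0.38]},
    {"translation": [0.36, -0.96, 0.4], "twist": [0, 0, -0.38]},
    {"translation": [0.36, -0.96, 0.4], "twist": [0, 0, -0.38]},
    {"translation": [0.36, -0.96, 0.4], "twist": [0, 0, -0.38]},
  ],
  grip=1,
)

```text
t: 24.5
ee_pos: [462.1, 279.6, 328.5]
orientation: [-0.127, -3.139, 0.0]
ft_force: [-0.3, 0.2, -0.6]
width: 0.5
```

Call:
send_rows(
  commands=[
    {"translation": [0.12, -0.32, 0], "twist": [0, 0, 0]},
    {"translation": [0.24, -0.64, 0], "twist": [0, 0, 0]},
    {"translation": [0.36, -0.96, 0], "twist": [0, 0, 0]},
    {"translation": [0.36, -0.96, 0], "twist": [0, 0, 0]},
    {"translation": [0.36, -0.96, 0], "twist": [0, 0, 0]},
    {"translation": [0.36, -0.96, 0], "twist": [0, 0, 0]},
    {"translation": [0.36, -0.96, 0], "twist": [0, 0, 0]},
    {"translation": [0.36, -0.96, 0], "twist": [0, 0, 0]},
    {"translation": [0.36, -0.96, 0], "twist": [0, 0, 0]},
    {"translation": [0.36, -0.96, 0], "twist": [0, 0, 0]},
  ],
)

```text
t: 25.5
ee_pos: [498.2, 183.7, 328.7]
orientation: [0.127, 3.139, 0.0]
ft_force: [0.3, -0.6, -0.3]
width: 0.7
```

Call:
send_rows(
  commands=[
    {"translation": [0.12, -0.32, 0], "twist": [0, 0, 0]},
    {"translation": [0.24, -0.64, 0], "twist": [0, 0, 0]},
    {"translation": [0.36, -0.96, 0], "twist": [0, 0, 0]},
    {"translation": [0.36, -0.96, 0], "twist": [0, 0, 0]},
    {"translation": [0.36, -0.96, 0], "twist": [0, 0, 0]},
    {"translation": [0.36, -0.96, 0], "twist": [0, 0, 0]},
    {"translation": [0.36, -0.96, 0], "twist": [0, 0, 0]},
    {"translation": [0.36, -0.96, 0], "twist": [0, 0, 0]},
    {"translation": [0.36, -0.96, 0], "twist": [0, 0, 0]},
    {"translation": [0.36, -0.96, 0], "twist": [0, 0, 0]},
  ],
)

```text
t: 26.5
ee_pos: [534.2, 87.7, 328.7]
orientation: [0.127, 3.139, 0.0]
ft_force: [0.7, 0.5, 0.7]
width: 0.6
```

Call:
send_rows(
  commands=[
    {"translation": [0.1, -0.32, 0], "twist": [0, 0, 0]},
    {"translation": [0.2, -0.64, 0], "twist": [0, 0, 0]},
    {"translation": [0.31, -0.96, -0.2], "twist": [0, 0, 0]},
    {"translation": [0.31, -0.96, -0.4], "twist": [0, 0, 0]},
    {"translation": [0.31, -0.96, -0.5], "twist": [0, 0, 0]},
    {"translation": [0.31, -0.96, -0.5], "twist": [0, 0, 0]},
    {"translation": [0.31, -0.96, -0.5], "twist": [0, 0, 0]},
    {"translation": [0.31, -0.96, -0.5], "twist": [0, 0, 0]},
    {"translation": [0.31, -0.96, -0.5], "twist": [0, 0, 0]},
    {"translation": [0.31, -0.96, -0.5], "twist": [0, 0, 0]},
  ],
)

```text
t: 27.5
ee_pos: [565.5, -8.4, 279.4]
orientation: [0.128, 3.138, -0.0]
ft_force: [0.0, -0.1, 0.3]
width: 0.2
```

```bash
python3 - <<'E'
from h import *
o=ctrl.get_obs();print(o["ee_pos"],o["width"],o["qpos"])
im=snap("scene");t=snap("top")
a=cv2.resize(im[140:340,240:480],(600,500),interpolation=cv2.INTER_CUBIC);b=cv2.resize(t[240:330,110:200],(200,200),interpolation=cv2.INTER_CUBIC)
b=np.vstack([b,np.zeros((300,200,3),np.uint8)])
cv2.imwrite("pics/f.png",np.hstack([a,b]))
E
```

```text
[565.46991563  -8.35919454 279.36222137] 0.22246798612096128 [-3.58220763e-02  5.11312956e-01  1.84072126e+00 -2.05145114e-05
  7.88448620e-01 -1.52538224e+00]
```

View pics/f.png

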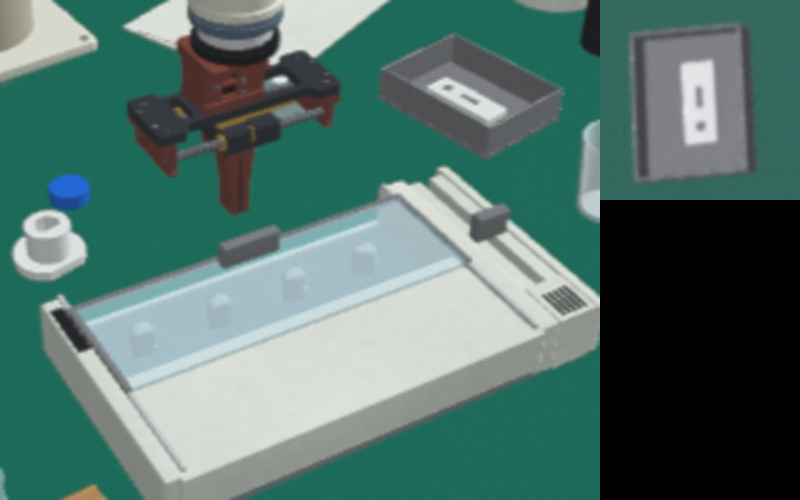

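Call:
send_rows(
  commands=[
    {"translation": [0, -0.03, -0.15], "twist": [0, 0, 0]},
    {"translation": [0, -0.05, -0.27], "twist": [0, 0, 0]},
    {"translation": [0, -0.05, -0.27], "twist": [0, 0, 0]},
    {"translation": [0, -0.05, -0.27], "twist": [0, 0, 0]},
    {"translation": [0, -0.05, -0.27], "twist": [0, 0, 0]},
    {"translation": [0.06, -0.05, -0.27], "twist": [0, 0, 0]},
    {"translation": [0.12, -0.06, -0.27], "twist": [0, 0, 0]},
    {"translation": [0.18, -0.06, -0.27], "twist": [0, 0, 0]},
    {"translation": [0.24, -0.07, -0.27], "twist": [0, 0, 0]},
    {"translation": [0.3, -0.07, -0.27], "twist": [0, 0, 0]},
  ],
)

```text
t: 28.6
ee_pos: [595.7, -15.8, 251.6]
orientation: [-0.128, -3.138, 0.0]
ft_force: [-0.8, -0.1, 0.2]
width: 0.5
```

Call:
send_rows(
  commands=[
    {"translation": [0.06, 0, 0], "twist": [0, 0, 0]},
    {"translation": [0.12, -0.01, 0], "twist": [0, 0, 0]},
    {"translation": [0.18, -0.01, 0], "twist": [0, 0, 0]},
    {"translation": [0.24, -0.02, 0], "twist": [0, 0, 0]},
    {"translation": [0.3, -0.02, 0], "twist": [0, 0, 0]},
    {"translation": [0.36, -0.03, 0], "twist": [0, 0, 0]},
    {"translation": [0.42, -0.03, 0], "twist": [0, 0, 0]},
    {"translation": [0.48, -0.04, 0], "twist": [0, 0, 0]},
    {"translation": [0.54, -0.04, 0], "twist": [0, 0, 0]},
    {"translation": [0.6, -0.05, 0], "twist": [0, 0, 0]},
  ],
)

```text
t: 29.6
ee_pos: [655.8, -20.6, 251.7]
orientation: [0.129, 3.139, 0.0]
ft_force: [-1.9, 0.9, -0.2]
width: 0.6
```

Call:
send_rows(
  commands=[
    {"translation": [0.03, 0, 0], "twist": [0, 0, 0]},
    {"translation": [0.05, 0, 0], "twist": [0, 0, 0]},
    {"translation": [0.07, -0.01, 0], "twist": [0, 0, 0]},
    {"translation": [0.08, -0.01, 0], "twist": [0, 0, 0]},
    {"translation": [0.09, -0.01, 0], "twist": [0, 0, 0]},
    {"translation": [0.09, -0.01, 0], "twist": [0, 0, 0]},
    {"translation": [0.1, -0.01, 0], "twist": [0, 0, 0]},
    {"translation": [0.1, -0.01, 0], "twist": [0, 0, 0]},
    {"translation": [0.1, -0.01, 0], "twist": [0, 0, 0]},
    {"translation": [0.1, -0.01, 0], "twist": [0, 0, 0]},
  ],
)

```text
t: 30.6
ee_pos: [665.4, -21.7, 251.7]
orientation: [0.129, 3.139, -0.0]
ft_force: [-0.6, -0.7, 0.4]
width: 0.2
```

```bash
python3 - <<'E'
from h import *
im=snap("scene");t=snap("top")
cv2.imwrite("pics/g.png",cv2.resize(im[170:350,240:490],(800,576),interpolation=cv2.INTER_CUBIC))
E
```

```text
(no output)
```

View pics/g.png

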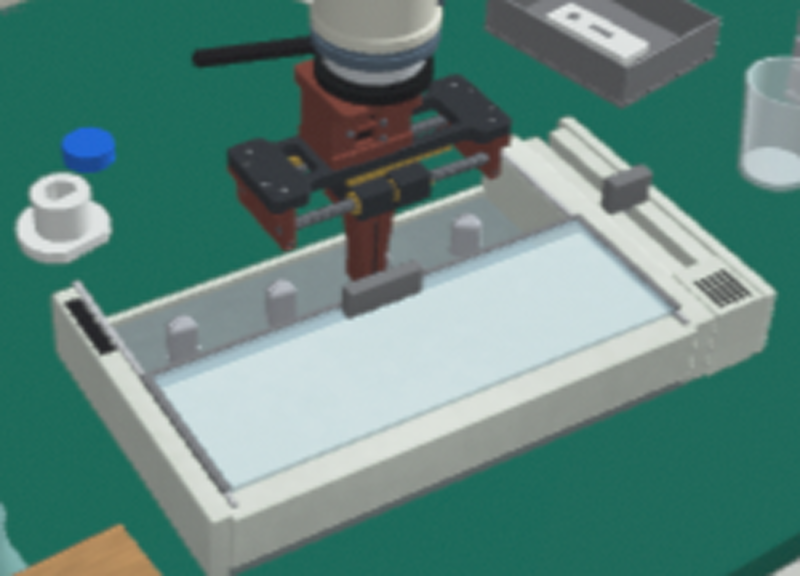

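Call:
send_rows(
  commands=[
    {"translation": [0.02, 0, 0], "twist": [0, 0, 0]},
    {"translation": [0.04, 0, 0], "twist": [0, 0, 0]},
    {"translation": [0.06, -0.01, 0], "twist": [0, 0, 0]},
    {"translation": [0.08, -0.01, 0], "twist": [0, 0, 0]},
    {"translation": [0.08, -0.01, 0], "twist": [0, 0, 0]},
    {"translation": [0.08, -0.01, 0], "twist": [0, 0, 0]},
    {"translation": [0.08, -0.01, 0], "twist": [0, 0, 0]},
    {"translation": [0.08, -0.01, 0], "twist": [0, 0, 0]},
    {"translation": [0.08, -0.01, 0], "twist": [0, 0, 0]},
    {"translation": [0.08, -0.01, 0], "twist": [0, 0, 0]},
  ],
)

```text
t: 31.7
ee_pos: [671.8, -22.3, 251.6]
orientation: [-0.128, -3.133, -0.001]
ft_force: [-11.6, 1.8, 8.1]
width: 0.5
```

Call:
send_rows(
  commands=[
    {"translation": [-0.1, 0.01, 0], "twist": [0, 0, 0]},
    {"translation": [-0.2, 0.02, 0.2], "twist": [0, 0, 0]},
    {"translation": [-0.3, 0, 0.6], "twist": [0, 0, 0]},
    {"translation": [-0.6, -0.3, 0.8], "twist": [0, 0, 0]},
    {"translation": [-0.9, -0.7, 0.8], "twist": [0, 0, 0]},
    {"translation": [-1, -1, 0.8], "twist": [0, 0, 0]},
    {"translation": [-1, -1, 0.8], "twist": [0, 0, 0]},
    {"translation": [-1, -1, 0.8], "twist": [0, 0, 0]},
    {"translation": [-1, -1, 0.8], "twist": [0, 0, 0]},
    {"translation": [-1, -1, 0.8], "twist": [0, 0, 0]},
  ],
  grip=-0.5,
)

```text
t: 32.7
ee_pos: [573.8, -121.7, 331.5]
orientation: [0.126, 3.139, 0.0]
ft_force: [0.0, 0.0, 0.5]
width: 65.7
```

Call:
send_rows(
  commands=[
    {"translation": [-0.33, -0.33, 0], "twist": [0, 0, 0]},
    {"translation": [-0.66, -0.66, 0], "twist": [0, 0, 0]},
    {"translation": [-1, -1, 0], "twist": [0, 0, 0]},
    {"translation": [-1, -1, 0], "twist": [0, 0, 0]},
    {"translation": [-1, -1, 0], "twist": [0, 0, 0]},
    {"translation": [-1, -1, 0], "twist": [0, 0, 0]},
    {"translation": [-1, -1, 0], "twist": [0, 0, 0]},
    {"translation": [-1, -1, 0], "twist": [0, 0, 0]},
    {"translation": [-1, -1, 0], "twist": [0, 0, 0]},
    {"translation": [-1, -1, 0], "twist": [0, 0, 0]},
  ],
)

```text
t: 33.7
ee_pos: [473.6, -222.3, 331.6]
orientation: [-0.127, -3.139, -0.0]
ft_force: [-0.6, -0.3, -0.5]
width: 66.2
```

```bash
cat > fit.py <<'E'
from h import *
from scipy.optimize import minimize
def circ(r,flat,z,n=72):
    a=np.linspace(-np.pi,np.pi,n,endpoint=False);p=np.c_[r*np.cos(a),r*np.sin(a)]
    if flat: p[:,0]=np.minimum(p[:,0],flat)   # flat faces +x
    return np.c_[p,np.full(n,z)]
S=8
def mask(cam,prm,parts,roi):
    x,y,th=prm;c,s=np.cos(th),np.sin(th);R=np.array([[c,-s,0],[s,c,0],[0,0,1]])
    m=np.zeros((roi[3]*S,roi[2]*S),np.uint8)
    for p in parts:
        q=(w2p(cam,p@R.T+[x,y,0])+.5-np.array(roi[:2]))*S
        cv2.fillConvexPoly(m,cv2.convexHull(np.round(q*16).astype(np.int32)),1,shift=4)
    return cv2.resize(m.astype(np.float32),(roi[2],roi[3]),interpolation=cv2.INTER_AREA)
WH=[np.vstack([circ(35,28,0),circ(35,28,10)]),np.vstack([circ(22,0,10),circ(22,0,42)])]
def fit(ims,x,y,parts=WH,cams=("top","scene"),z=20,half=30):
    # soft image: whiteness vs green background
    soft={};rois={}
    for cam in cams:
        u=w2p(cam,[[x,y,z]])[0].astype(int);roi=(u[0]-half,u[1]-half,2*half,2*half);rois[cam]=roi
        c=ims[cam][roi[1]:roi[1]+roi[3],roi[0]:roi[0]+roi[2]].astype(np.float32)
        r=c[...,2];w=np.clip((r-45)/(160-45),0,1)
        # keep component at centre
        n,l=cv2.connectedComponents((w>.4).astype(np.uint8));k=l[half-6:half+6,half-6:half+6];k=np.bincount(k[k>0]).argmax()
        g=cv2.dilate((l==k).astype(np.uint8),np.ones((3,3)))
        soft[cam]=w*g
    bl=lambda m:cv2.GaussianBlur(m,(0,0),.7)
    def cost(p):
        q=(p[0],p[1],p[2]/20)
        return sum(((bl(mask(cam,q,parts,rois[cam]))-soft[cam])**2).sum() for cam in cams)
    best=None
    for t0 in np.arange(0,2*np.pi,np.pi/8):
        v=cost((x,y,t0*20))
        if best is None or v<best[0]: best=(v,t0)
    r=minimize(cost,(x,y,best[1]*20),method="Nelder-Mead",options=dict(initial_simplex=[(x,y,best[1]*20),(x+6,y,best[1]*20),(x,y+6,best[1]*20),(x,y,best[1]*20+5)],xatol=.05,fatol=.05))
    return r.x[0],r.x[1],np.degrees(r.x[2]/20),r.fun
E
python3 - <<'E'
from fit import *
ims={c:cv2.imread(f"pics/{c}0.png") for c in("top","scene")}
for x,y in((426,-131),(556,-359),(432,-359)):
    for cams in(("top",),("scene",),("top","scene")): print(cams,np.round(fit(ims,x,y,cams=cams),1))
im=snap("scene","scene1.png");t=snap("top","top1.png")
b=cv2.resize(t[165:260,240:408],(800,452),interpolation=cv2.INTER_CUBIC)
cv2.imwrite("pics/p.png",b)
E
```

```text
('top',) [ 428.4 -131.2    5.6   70.5]
('scene',) [ 424.4 -129.1    6.4    8.2]
('top', 'scene') [ 426.9 -130.1    8.7   94.2]
('top',) [ 555.3 -360.3  171.    58.2]
('scene',) [ 554.7 -358.9   11.4   10.1]
('top', 'scene') [ 556.3 -359.5   11.4   75.7]
('top',) [ 433.8 -360.    -4.1   53.9]
('scene',) [ 429.9 -358.6   -3.     8.8]
('top', 'scene') [ 431.8 -359.    -1.2   79.8]
```

View pics/p.png

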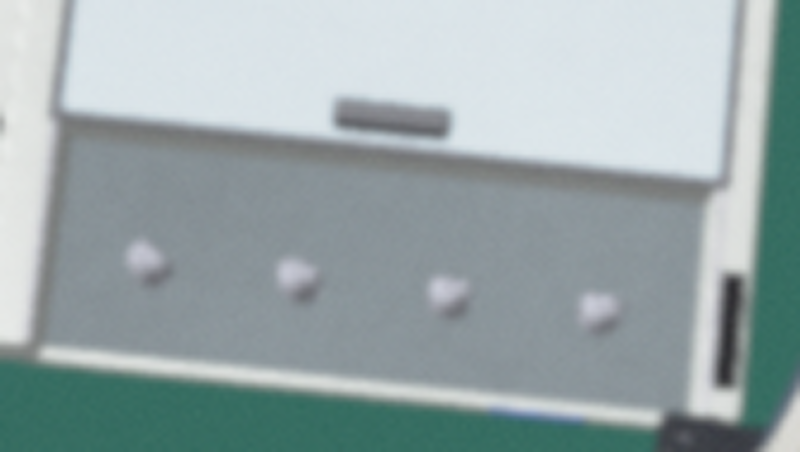

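```bash
python3 - <<'E'
from h import *
s=load("scene")["im"];t=load("top")["im"]
o=np.array([610.7,-13]);a=np.radians(-4.7);ey=np.array([-np.sin(a),np.cos(a)])
R=[]
for cam,im,hw in(("top",t,9),("scene",s,13)):
    row=[]
    for k in(117,39,-39,-117):
        u=w2p(cam,[[*(o+k*ey),30]])[0].round().astype(int);print(cam,k,u)
        c=im[u[1]-hw:u[1]+hw,u[0]-hw:u[0]+hw].astype(float);lo,hi=np.percentile(c,[1,99.5]);c=np.clip((c-lo)/(hi-lo)*255,0,255).astype(np.uint8)
        row.append(cv2.resize(c,(200,200) if cam=="top" else (200,300),interpolation=cv2.INTER_CUBIC) if cam=="top" else cv2.resize(c,(200,200),interpolation=cv2.INTER_CUBIC))
    R.append(np.hstack(row))
cv2.imwrite("pics/q.png",np.vstack(R))
E
```

```text
top 117 [270 220]
top 39 [302 223]
top -39 [334 227]
top -117 [365 230]
scene 117 [385 242]
scene 39 [357 252]
scene -39 [327 263]
scene -117 [296 274]
```

View pics/q.png

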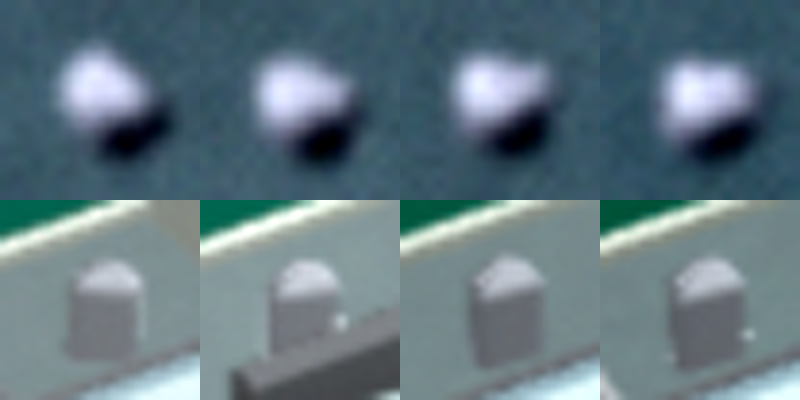

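```bash
cat > posts.py <<'E'
from fit import *
def D(r,f,z): return circ(r,f,z)
def run(cam,x,y,tp,verbose=0):
    im=load(cam)["im"].astype(np.float32).mean(2)
    cap=[np.vstack([D(11,5.5,35),D(11-tp,5.5-tp,40)])]
    full=[np.vstack([D(11,5.5,24 if cam=="scene" else 10),D(11-tp,5.5-tp,40)])]
    u=w2p(cam,[[x,y,34]])[0].astype(int);h=14;roi=(u[0]-h,u[1]-h,2*h,2*h)
    I=im[roi[1]:roi[1]+2*h,roi[0]:roi[0]+2*h]
    bl=lambda m:cv2.GaussianBlur(m,(0,0),.7)
    yy,xx=np.mgrid[:2*h,:2*h]
    # fixed weight window: area above the z=26 level near the post
    if cam=="scene":
        b=w2p(cam,[[x,y,27]])[0]-roi[:2]
        w=((np.abs(xx-b[0])<10)&(yy<b[1])&(yy>b[1]-15)).astype(np.float32)
    else:
        b=w2p(cam,[[x,y,40]])[0]-roi[:2]
        w=((xx-b[0]<5.5)&(yy-b[1]<4.5)&(np.hypot(xx-b[0],yy-b[1])<8)).astype(np.float32)
    def cost(p):
        q=(p[0],p[1],p[2]/10)
        c=bl(mask(cam,q,cap,roi));f=bl(mask(cam,q,full,roi))
        A=np.stack([np.ones_like(c),c,f-c],-1)[w>0] if cam=="scene" else np.stack([np.ones_like(c),f],-1)[w>0]
        r=A@np.linalg.lstsq(A,I[w>0],rcond=None)[0]-I[w>0]
        return (r**2).sum()/100+((p[0]-x)**2+(p[1]-y)**2)/50
    best=None
    for t in np.radians([-70,-45,-20,5,30,60]):
        s=[(x,y,t*10),(x+3,y,t*10),(x,y+3,t*10),(x,y,t*10+2.5)]
        r=minimize(cost,s[0],method="Nelder-Mead",options=dict(initial_simplex=s,xatol=.05,fatol=.01,maxiter=150))
        if best is None or r.fun<best.fun:best=r
    return best.x[0],best.x[1],np.degrees(best.x[2]/10),best.fun
if __name__=="__main__":
    o=np.array([610.7,-13]);a=np.radians(-4.7);ey=np.array([-np.sin(a),np.cos(a)])
    for cam in("scene","top"):
        for tp in(1.5,3):
            for k in(117,39,-39,-117):
                print(cam,tp,k,np.round(run(cam,*(o+k*ey),tp),1),flush=True)
E
python3 posts.py
```

```text
scene 1.5 117 [ 620.6  105.6  -52.2 2197.2]
scene 1.5 39 [ 613.6   28.8  -23.3 2534.9]
scene 1.5 -39 [ 606.6  -49.2  -13.5 1915.3]
scene 1.5 -117 [ 600.2 -126.9  -16.5 1855.4]
scene 3 117 [ 619.5  106.1  -53.1 2185. ]
scene 3 39 [ 613.    29.6  -23.3 2529.4]
scene 3 -39 [ 606.2  -48.5  -10.1 1904.2]
scene 3 -117 [ 599.8 -126.6   -9.6 1842.3]
top 1.5 117 [ 625.5  107.  -155.2  159.5]
top 1.5 39 [ 619.2   28.  -148.9  175.3]
top 1.5 -39 [ 612.6  -50.9 -150.1  177.7]
top 1.5 -117 [ 605.1 -128.8 -151.8  148.8]
top 3 117 [ 625.8  107.4 -155.7  124. ]
top 3 39 [ 619.8   28.2 -152.2  140.9]
top 3 -39 [ 612.7  -51.  -149.4  149. ]
top 3 -117 [ 606.3 -129.6 -153.4  122.3]
```

```bash
cat > shade.py <<'E'
from fit import *
from scipy.optimize import least_squares
n=40;S=6
def faces(th,tp,zb):
    def ring(r,f,z):
        b=np.arccos(f/r);a=np.linspace(b,2*np.pi-b,n);p=np.c_[r*np.cos(a),r*np.sin(a),np.full(n,z)]
        c,s=np.cos(th),np.sin(th);return p@np.array([[c,s,0],[-s,c,0],[0,0,1]])
    A,B,C=ring(11,5.5,zb),ring(11,5.5,35),ring(11-tp,5.5-tp,40)
    F=[C]
    for P,Q in((A,B),(B,C)):
        for i in range(n): j=(i+1)%n;F.append(np.array([P[i],P[j],Q[j],Q[i]]))
    return F
def normal(f): 
    v=np.cross(f[1]-f[0],f[2]-f[1]) if len(f)==4 else np.array([0,0,1.]); return v/np.linalg.norm(v)
def render(cam,pos,th,tp,L,roi,zb,co):
    img=np.zeros((roi[3]*S,roi[2]*S),np.float32);al=np.zeros_like(img)
    for f in faces(th,tp,zb):
        N=normal(f);P=f+[pos[0],pos[1],0]
        if N@(co-P[0])<=0: continue
        q=((w2p(cam,P)+.5-np.array(roi[:2]))*S*16).round().astype(np.int32)
        cv2.fillConvexPoly(img,q,float(max(0,N@L)),shift=4);cv2.fillConvexPoly(al,q,1.,shift=4)
    d=lambda m:cv2.GaussianBlur(cv2.resize(m,(roi[2],roi[3]),interpolation=cv2.INTER_AREA),(0,0),.7)
    return d(img),d(al)
def setup(files):
    out=[]
    for cam in("scene","top"):
        im=cv2.imread(files[cam]).astype(np.float32).mean(2);co=load(cam)["T"][:3,3]
        for i,k in enumerate((117,39,-39,-117)):
            zb=24 if cam=="scene" else 10
            P=P0+k*ey;u=w2p(cam,[[*P,34]])[0].astype(int);h=14;roi=(u[0]-h,u[1]-h,2*h,2*h)
            I=im[roi[1]:roi[1]+2*h,roi[0]:roi[0]+2*h]
            m=mask(cam,(*P,0),[np.vstack([circ(13,0,zb+3),circ(13,0,41)])],roi)>.3
            out.append((cam,i,k,zb,roi,I,m,co))
    return out
P0=np.array([610.5,-11.5]);a0=np.radians(-4.8);ey=np.array([-np.sin(a0),np.cos(a0)])
def resid(p,data):
    d={"scene":p[0:2],"top":p[2:4]};tp=p[4]
    L=np.array([np.cos(p[5])*np.cos(p[6]),np.sin(p[5])*np.cos(p[6]),np.sin(p[6])]);R=[]
    for cam,i,k,zb,roi,I,m,co in data:
        pos=P0+k*ey+d[cam]
        g,al=render(cam,pos,p[7+i],tp,L,roi,zb,co)
        A=np.stack([1-al,al,g],-1)[m];b=I[m]
        x=np.linalg.lstsq(A,b,rcond=None)[0];R.append((A@x-b))
    R=np.concatenate(R);return np.sign(R)*np.minimum(np.abs(R),30)
if __name__=="__main__":
    data=setup(dict(scene="pics/scene1.png",top="pics/top1.png"))
    for az in(20,60,100):
      for y0 in((-45,-25,-12,-12),(-45,-30,5,10)):
        p0=np.r_[0,0,2,0,2,np.radians(az),np.radians(50),np.radians(y0)]
        r=least_squares(resid,p0,args=(data,),diff_step=np.r_[[.05]*1],x_scale=np.r_[1,1,1,1,1,.3,.3,.1,.1,.1,.1],bounds=(np.r_[[-8]*4,.5,-3,.1,[-3]*4],np.r_[[8]*4,4,3,1.5,[3]*4]),max_nfev=25)
        print(az,r.cost.round(0),r.x[:5].round(2),np.degrees(r.x[5:]).round(1),flush=True)
E
time timeout 550 python3 shade.py
```

```text
20 21902.0 [-0.   -1.34  4.08 -3.25  3.91] [ 78.5  58.3 -33.2 -13.3  -8.1 -11.9]
20 29237.0 [ 0.   -0.49  3.8  -0.41  3.57] [ 57.1  74.  -36.5 -20.1 -15.9   1.9]
60 29824.0 [ 0.09 -0.07  3.83  0.03  3.49] [ 36.4  77.1 -40.1 -20.7  -7.8  -9.2]
60 23055.0 [ 0.01 -1.17  4.17 -3.16  3.82] [ 77.6  59.9 -38.8 -24.9  -7.5   1.5]
100 22130.0 [ 0.29 -1.27  4.07 -2.84  3.57] [ 78.2  60.4 -30.1 -21.7 -11.1  -8.4]
100 30977.0 [-0.01 -0.35  3.9   0.05  3.42] [ 47.   77.6 -36.4 -21.    3.    1.8]
real	6m15.274s
user	6m21.388s
sys	0m9.782s
```

```bash
cat > scan.py <<'E'
from shade import *
data=setup(dict(scene="pics/scene1.png",top="pics/top1.png"))
Y=np.arange(-70,31,5)
for tp,az,el in((3.9,78,59),):
  L=np.array([np.cos(np.radians(az))*np.cos(np.radians(el)),np.sin(np.radians(az))*np.cos(np.radians(el)),np.sin(np.radians(el))])
  for cam,i,k,zb,roi,I,m,co in data:
    c0=np.array([0,-1.3]) if cam=="scene" else np.array([4.1,-3.0]);res=[]
    for y in Y:
        best=1e9
        for dx in(-1.5,0,1.5):
            for dy in(-1.5,0,1.5):
                g,al=render(cam,P0+k*ey+c0+[dx,dy],np.radians(y),tp,L,roi,zb,co)
                A=np.stack([1-al,al,g],-1)[m];b=I[m];r=A@np.linalg.lstsq(A,b,rcond=None)[0]-b
                best=min(best,(np.minimum(abs(r),30)**2).sum())
        res.append(best)
    res=np.array(res);print(cam,i+1,"min at",Y[res.argmin()],(res/res.min()).round(1)[::2],int(res.min()),flush=True)
print(Y[::2])
E
time timeout 300 python3 scan.py
```

```text
scene 1 min at -40 [2.  1.6 1.2 1.  1.2 1.5 1.7 1.8 2.1 2.2 2.3] 6173
scene 2 min at -20 [2.2 1.9 1.5 1.2 1.  1.  1.1 1.2 1.5 1.8 1.9] 8320
scene 3 min at -15 [3.5 3.  2.5 1.8 1.4 1.1 1.  1.3 1.7 2.2 2.6] 6388
scene 4 min at -10 [3.5 3.1 2.5 1.9 1.4 1.1 1.  1.2 1.7 2.2 2.6] 7090
top 1 min at -30 [2.6 1.8 1.3 1.  1.  1.  1.2 1.4 1.9 2.4 2.9] 3386
top 2 min at -10 [3.3 2.8 2.3 1.8 1.3 1.  1.  1.2 1.5 2.1 2.6] 3691
top 3 min at -10 [3.6 3.2 2.8 2.2 1.6 1.3 1.  1.1 1.5 2.  2.8] 3355
top 4 min at 0 [3.6 3.1 2.6 2.1 1.6 1.2 1.  1.  1.3 1.8 2.2] 3575
[-70 -60 -50 -40 -30 -20 -10   0  10  20  30]
real	1m30.016s
user	1m26.444s
sys	0m2.548s
```

Call:
send_rows(
  commands=[
    {"translation": [-0.16, 0.3, 0], "twist": [0, 0, -0.25]},
    {"translation": [-0.32, 0.6, 0], "twist": [0, 0, -0.5]},
    {"translation": [-0.47, 0.92, 0], "twist": [0, 0, -0.75]},
    {"translation": [-0.47, 0.92, 0], "twist": [0, 0, -1]},
    {"translation": [-0.47, 0.92, 0], "twist": [0, 0, -1]},
    {"translation": [-0.47, 0.92, 0], "twist": [0, 0, -1]},
    {"translation": [-0.47, 0.92, 0], "twist": [0, 0, -1]},
    {"translation": [-0.47, 0.92, 0], "twist": [0, 0, -1]},
    {"translation": [-0.47, 0.92, 0], "twist": [0, 0, -1]},
    {"translation": [-0.47, 0.92, 0], "twist": [0, 0, -1]},
  ],
)

```text
t: 34.8
ee_pos: [426.4, -130.9, 331.6]
orientation: [-0.901, -3.01, -0.0]
ft_force: [0.1, 0.3, 0.4]
width: 65.9
```

Call:
send_rows(
  commands=[
    {"translation": [0, 0, 0], "twist": [0, 0, -0.25]},
    {"translation": [0, 0, 0], "twist": [0, 0, -0.5]},
    {"translation": [0, 0, 0], "twist": [0, 0, -0.75]},
    {"translation": [0, 0, 0], "twist": [0, 0, -1]},
    {"translation": [0, 0, 0], "twist": [0, 0, -1]},
    {"translation": [0, 0, 0], "twist": [0, 0, -1]},
    {"translation": [0, 0, 0], "twist": [0, 0, -1]},
    {"translation": [0, 0, 0], "twist": [0, 0, -1]},
    {"translation": [0, 0, 0], "twist": [0, 0, -1]},
    {"translation": [0, 0, 0], "twist": [0, 0, -1]},
  ],
)

```text
t: 35.8
ee_pos: [426.3, -130.7, 331.7]
orientation: [-1.617, -2.694, 0.0]
ft_force: [0.5, 0.2, 0.3]
width: 65.9
```

Call:
send_rows(
  commands=[
    {"translation": [0, 0, 0], "twist": [0, 0, -0.25]},
    {"translation": [0, 0, 0], "twist": [0, 0, -0.5]},
    {"translation": [0, 0, 0], "twist": [0, 0, -0.75]},
    {"translation": [0, 0, 0], "twist": [0, 0, -0.98]},
    {"translation": [0, 0, 0], "twist": [0, 0, -0.98]},
    {"translation": [0, 0, -0.2], "twist": [0, 0, -0.98]},
    {"translation": [0, 0, -0.4], "twist": [0, 0, -0.98]},
    {"translation": [0, 0, -0.6], "twist": [0, 0, -0.98]},
    {"translation": [0, 0, -0.6], "twist": [0, 0, -0.98]},
    {"translation": [0, 0, -0.6], "twist": [0, 0, -0.98]},
  ],
)

```text
t: 36.8
ee_pos: [426.4, -130.7, 271.7]
orientation: [-2.22, -2.222, 0.001]
ft_force: [-0.6, 0.2, 0.3]
width: 66.3
```

```bash
python3 - <<'E'
from fit import *
o=ctrl.get_obs();R=cv2.Rodrigues(o["orientation"])[0];print(o["ee_pos"],o["width"],o["qpos"],"jaw",np.degrees(np.arctan2(R[1,1],R[0,1])),"tilt z",R[:,2])
ims=dict(scene=snap("scene"),top=snap("top"))
for x,y in((555,-359),(430,-358)): print(np.round(fit(ims,x,y,cams=("scene",)),1))
E
```

```text
[ 426.36179362 -130.68537975  271.73411073] 66.32033848579336 [-3.24110126e-01  3.91924604e-01  2.10183966e+00  3.71827283e-06
  6.48783814e-01 -3.25019573e-01] jaw 0.0519456285562169 tilt z [-9.04962517e-04  3.06398671e-04 -9.99999544e-01]
[ 554.7 -359.    11.9   10. ]
[ 429.9 -358.5   -2.8    8.8]
```

Call:
send_rows(
  commands=[
    {"translation": [0, 0, -0.15], "twist": [0, 0, 0]},
    {"translation": [0, 0, -0.3], "twist": [0, 0, 0]},
    {"translation": [0, 0, -0.45], "twist": [0, 0, 0]},
    {"translation": [0, 0, -0.6], "twist": [0, 0, 0]},
    {"translation": [0, 0, -0.7], "twist": [0, 0, 0]},
    {"translation": [0, 0, -0.76], "twist": [0, 0, 0]},
    {"translation": [0, 0, -0.76], "twist": [0, 0, 0]},
    {"translation": [0, 0, -0.76], "twist": [0, 0, 0]},
    {"translation": [0, 0, -0.76], "twist": [0, 0, 0]},
    {"translation": [0, 0, -0.76], "twist": [0, 0, 0]},
  ],
)

```text
t: 37.9
ee_pos: [426.5, -130.7, 196.2]
orientation: [2.222, 2.22, 0.001]
ft_force: [0.3, -0.0, 0.5]
width: 65.7
```

Call:
send_rows(
  commands=[
    {"translation": [0, 0, 0], "twist": [0, 0, 0]},
    {"translation": [0, 0, 0], "twist": [0, 0, 0]},
    {"translation": [0, 0, 0], "twist": [0, 0, 0]},
    {"translation": [0, 0, 0], "twist": [0, 0, 0]},
    {"translation": [0, 0, 0], "twist": [0, 0, 0]},
    {"translation": [0, 0, 0], "twist": [0, 0, 0]},
    {"translation": [0, 0, 0.1], "twist": [0, 0, 0]},
    {"translation": [0, 0, 0.3], "twist": [0, 0, 0]},
    {"translation": [0, 0, 0.5], "twist": [0, 0, 0]},
    {"translation": [0, 0, 0.7], "twist": [0, 0, 0]},
  ],
  grip=1,
)

```text
t: 38.9
ee_pos: [426.0, -130.6, 266.7]
orientation: [-2.222, -2.22, 0.001]
ft_force: [-0.8, 0.6, -1.9]
width: 43.1
```

Call:
send_rows(
  commands=[
    {"translation": [0.2, 0.08, 0], "twist": [0, 0, -0.1]},
    {"translation": [0.4, 0.16, 0], "twist": [0, 0, -0.2]},
    {"translation": [0.6, 0.24, 0], "twist": [0, 0, -0.3]},
    {"translation": [0.8, 0.32, 0], "twist": [0, 0, -0.4]},
    {"translation": [0.9, 0.39, 0], "twist": [0, 0, -0.5]},
    {"translation": [0.9, 0.39, 0], "twist": [0, 0, -0.64]},
    {"translation": [0.9, 0.39, 0], "twist": [0, 0, -0.64]},
    {"translation": [0.9, 0.39, 0], "twist": [0, 0, -0.64]},
    {"translation": [0.9, 0.39, 0], "twist": [0, 0, -0.64]},
    {"translation": [0.9, 0.39, 0], "twist": [0, 0, -0.64]},
  ],
)

```text
t: 39.9
ee_pos: [516.1, -91.8, 265.8]
orientation: [-2.547, -1.838, 0.0]
ft_force: [0.0, 0.6, -1.2]
width: 43.0
```

Call:
send_rows(
  commands=[
    {"translation": [0.2, 0.08, 0], "twist": [0, 0, 0]},
    {"translation": [0.4, 0.16, 0], "twist": [0, 0, 0]},
    {"translation": [0.6, 0.24, 0], "twist": [0, 0, 0]},
    {"translation": [0.8, 0.32, 0], "twist": [0, 0, 0]},
    {"translation": [0.93, 0.39, 0], "twist": [0, 0, 0]},
    {"translation": [0.93, 0.39, 0], "twist": [0, 0, 0]},
    {"translation": [0.93, 0.39, 0], "twist": [0, 0, 0]},
    {"translation": [0.93, 0.39, 0], "twist": [0, 0, 0]},
    {"translation": [0.93, 0.39, 0], "twist": [0, 0, 0]},
    {"translation": [0.93, 0.39, 0], "twist": [0, 0, 0]},
  ],
)

```text
t: 40.9
ee_pos: [608.8, -53.0, 265.8]
orientation: [-2.548, -1.837, 0.0]
ft_force: [0.1, 0.3, -0.8]
width: 43.1
```

```bash
python3 - <<'E'
from fit import *
o=ctrl.get_obs();print(o["ee_pos"],o["width"])
ims=dict(scene=snap("scene","s2.png"),top=snap("top"))
im=ims["scene"];print(w2p("scene",[[609.2,-52.5,10],[609.2,-52.5,80]]))
cv2.imwrite("pics/r.png",cv2.resize(im[160:310,230:430],(800,600),interpolation=cv2.INTER_CUBIC))
E
```

```text
[608.84960084 -52.98341289 265.75844026] 43.12202583539461
[[327.47926013 269.78252848]
 [327.47586571 246.00497435]]
```

View pics/r.png

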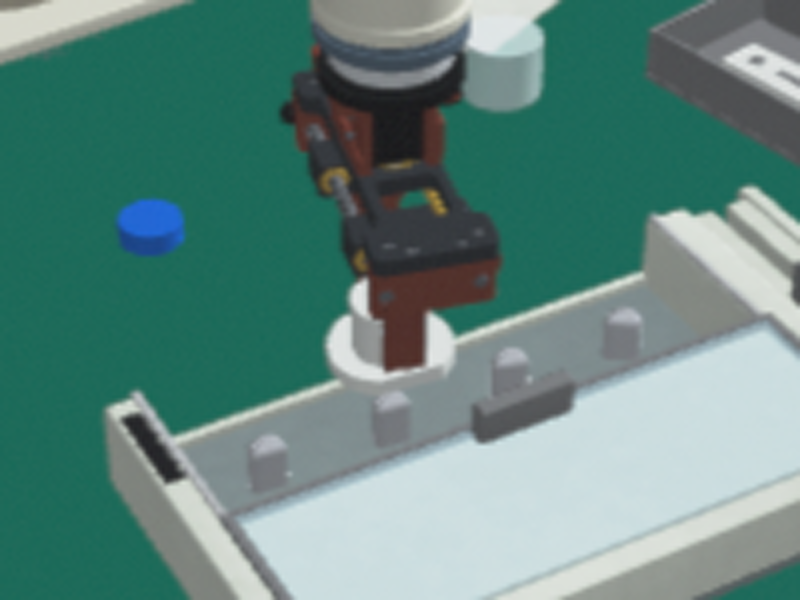

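Call:
send_rows(
  commands=[
    {"translation": [0, 0, -0.1], "twist": [0, 0, 0]},
    {"translation": [0, 0, -0.2], "twist": [0, 0, 0]},
    {"translation": [0, 0, -0.27], "twist": [0, 0, 0]},
    {"translation": [0, 0, -0.29], "twist": [0, 0, 0]},
    {"translation": [0, 0, -0.31], "twist": [0, 0, 0]},
    {"translation": [0, 0, -0.33], "twist": [0, 0, 0]},
    {"translation": [0, 0, -0.34], "twist": [0, 0, 0]},
    {"translation": [0, 0, -0.35], "twist": [0, 0, 0]},
    {"translation": [0, 0, -0.35], "twist": [0, 0, 0]},
    {"translation": [0, 0, -0.35], "twist": [0, 0, 0]},
  ],
)

```text
t: 42.0
ee_pos: [609.4, -52.7, 230.8]
orientation: [2.548, 1.838, 0.0]
ft_force: [-0.2, 0.1, -1.3]
width: 43.4
```

Call:
send_rows(
  commands=[
    {"translation": [0, 0, -0.01], "twist": [0, 0, 0]},
    {"translation": [0, 0, -0.02], "twist": [0, 0, 0]},
    {"translation": [0, 0, -0.03], "twist": [0, 0, 0]},
    {"translation": [0, 0, -0.04], "twist": [0, 0, 0]},
    {"translation": [0, 0, -0.05], "twist": [0, 0, 0]},
    {"translation": [0, 0, -0.06], "twist": [0, 0, 0]},
    {"translation": [0, 0, -0.06], "twist": [0, 0, 0]},
    {"translation": [0, 0, -0.06], "twist": [0, 0, 0]},
    {"translation": [0, 0, -0.06], "twist": [0, 0, 0]},
    {"translation": [0, 0, -0.06], "twist": [0, 0, 0]},
  ],
)

```text
t: 43.0
ee_pos: [609.3, -52.7, 224.7]
orientation: [2.548, 1.838, 0.0]
ft_force: [-0.1, -0.4, -1.6]
width: 43.5
```

Call:
send_rows(
  commands=[
    {"translation": [0, 0, -0.03], "twist": [0, 0, 0]},
    {"translation": [0, 0, -0.06], "twist": [0, 0, 0]},
    {"translation": [0, 0, -0.09], "twist": [0, 0, 0]},
    {"translation": [0, 0, -0.12], "twist": [0, 0, 0]},
    {"translation": [0, 0, -0.15], "twist": [0, 0, 0]},
    {"translation": [0, 0, -0.17], "twist": [0, 0, 0]},
    {"translation": [0, 0, -0.17], "twist": [0, 0, 0]},
    {"translation": [0, 0, -0.17], "twist": [0, 0, 0]},
    {"translation": [0, 0, -0.17], "twist": [0, 0, 0]},
    {"translation": [0, 0, -0.17], "twist": [0, 0, 0]},
  ],
)

```text
t: 44.0
ee_pos: [609.4, -52.7, 207.8]
orientation: [2.548, 1.838, 0.0]
ft_force: [0.3, -0.4, -1.4]
width: 43.2
```

Call:
send_rows(
  commands=[
    {"translation": [0, 0, 0], "twist": [0, 0, 0]},
    {"translation": [0, 0, 0], "twist": [0, 0, 0]},
    {"translation": [0, 0, 0], "twist": [0, 0, 0]},
    {"translation": [0, 0, 0], "twist": [0, 0, 0]},
    {"translation": [0, 0, 0.1], "twist": [0, 0, 0]},
    {"translation": [0, 0, 0.25], "twist": [0, 0, 0]},
    {"translation": [0, 0, 0.5], "twist": [0, 0, 0]},
    {"translation": [0, 0, 0.8], "twist": [0, 0, 0]},
    {"translation": [0, 0, 1], "twist": [0, 0, 0]},
    {"translation": [0, 0, 1], "twist": [0, 0, 0]},
  ],
  grip=-0.36,
)

```text
t: 45.0
ee_pos: [610.5, -52.8, 312.1]
orientation: [2.544, 1.835, 0.008]
ft_force: [-0.4, 0.4, 0.5]
width: 59.3
```

Call:
send_rows(
  commands=[
    {"translation": [-0.06, -0.34, 0], "twist": [0, 0, 0.2]},
    {"translation": [-0.12, -0.68, 0], "twist": [0, 0, 0.4]},
    {"translation": [-0.18, -1, 0], "twist": [0, 0, 0.64]},
    {"translation": [-0.18, -1, 0], "twist": [0, 0, 0.64]},
    {"translation": [-0.18, -1, 0], "twist": [0, 0, 0.64]},
    {"translation": [-0.18, -1, 0], "twist": [0, 0, 0.64]},
    {"translation": [-0.18, -1, 0], "twist": [0, 0, 0.64]},
    {"translation": [-0.18, -1, 0], "twist": [0, 0, 0.64]},
    {"translation": [-0.18, -1, 0], "twist": [0, 0, 0.64]},
    {"translation": [-0.18, -1, 0], "twist": [0, 0, 0.64]},
  ],
)

```text
t: 46.0
ee_pos: [591.4, -152.3, 307.7]
orientation: [-2.222, -2.221, -0.0]
ft_force: [0.1, 0.6, 0.1]
width: 59.9
```

```bash
python3 - <<'E'
from fit import *
o=ctrl.get_obs();print(o["ee_pos"],o["width"])
ims=dict(scene=snap("scene","s3.png"),top=snap("top","t3.png"))
for x,y in((555,-359),(430,-358)): print(np.round(fit(ims,x,y,cams=("scene",)),1))
a=cv2.resize(ims["top"][170:250,240:400],(800,400),interpolation=cv2.INTER_CUBIC)
b=cv2.resize(ims["scene"][210:310,270:430],(800,200),interpolation=cv2.INTER_CUBIC)
cv2.imwrite("pics/s.png",cv2.resize(np.vstack([cv2.resize(ims["top"][180:250,250:390],(700,350)),cv2.resize(ims["scene"][230:280,270:410],(700,250))]),None,fx=1,fy=1))
E
```

```text
[ 591.40478599 -152.26385267  307.67968765] 59.89475483984483
[ 554.8 -359.    10.9   10. ]
[ 429.9 -358.5   -3.6    8.8]
```

View pics/s.png

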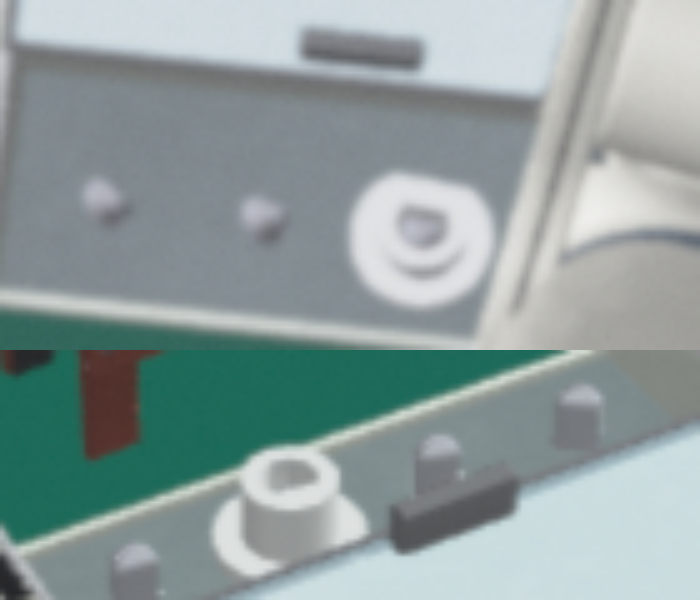

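Call:
send_rows(
  commands=[
    {"translation": [-0.06, -0.34, 0], "twist": [0, 0, 0]},
    {"translation": [-0.12, -0.68, 0], "twist": [0, 0, 0]},
    {"translation": [-0.17, -1, 0], "twist": [0, 0, 0]},
    {"translation": [-0.17, -1, 0], "twist": [0, 0, 0]},
    {"translation": [-0.17, -1, 0], "twist": [0, 0, 0]},
    {"translation": [-0.17, -1, 0], "twist": [0, 0, 0]},
    {"translation": [-0.17, -1, 0], "twist": [0, 0, 0]},
    {"translation": [-0.17, -1, 0], "twist": [0, 0, 0]},
    {"translation": [-0.17, -1, 0], "twist": [0, 0, 0]},
    {"translation": [-0.17, -1, 0], "twist": [0, 0, 0]},
  ],
  grip=-0.5,
)

```text
t: 47.1
ee_pos: [574.4, -252.3, 307.7]
orientation: [2.222, 2.221, 0.0]
ft_force: [-0.3, 0.1, 0.1]
width: 65.9
```

Call:
send_rows(
  commands=[
    {"translation": [-0.06, -0.34, 0], "twist": [0, 0, 0]},
    {"translation": [-0.12, -0.68, 0], "twist": [0, 0, 0]},
    {"translation": [-0.18, -1, 0], "twist": [0, 0, 0]},
    {"translation": [-0.18, -1, 0], "twist": [0, 0, 0]},
    {"translation": [-0.18, -1, 0], "twist": [0, 0, 0]},
    {"translation": [-0.18, -1, 0], "twist": [0, 0, 0]},
    {"translation": [-0.18, -1, 0], "twist": [0, 0, 0]},
    {"translation": [-0.18, -1, 0], "twist": [0, 0, 0]},
    {"translation": [-0.18, -1, 0], "twist": [0, 0, 0]},
    {"translation": [-0.18, -1, 0], "twist": [0, 0, 0]},
  ],
)

```text
t: 48.1
ee_pos: [556.5, -352.3, 307.7]
orientation: [2.222, 2.221, 0.0]
ft_force: [-0.0, -0.2, -0.4]
width: 65.7
```

Call:
send_rows(
  commands=[
    {"translation": [0, -0.07, -0.2], "twist": [0, 0, 0]},
    {"translation": [0, -0.07, -0.4], "twist": [0, 0, 0]},
    {"translation": [0, -0.07, -0.6], "twist": [0, 0, 0]},
    {"translation": [0, -0.07, -0.75], "twist": [0, 0, 0]},
    {"translation": [0, -0.07, -0.85], "twist": [0, 0, 0]},
    {"translation": [0, -0.07, -0.95], "twist": [0, 0, 0]},
    {"translation": [0, -0.07, -1], "twist": [0, 0, 0]},
    {"translation": [0, -0.07, -1], "twist": [0, 0, 0]},
    {"translation": [0, -0.07, -1], "twist": [0, 0, 0]},
    {"translation": [0, -0.07, -1], "twist": [0, 0, 0]},
  ],
)

```text
t: 49.1
ee_pos: [556.6, -359.9, 208.4]
orientation: [2.222, 2.219, 0.0]
ft_force: [-0.5, -0.6, -0.4]
width: 65.8
```

Call:
send_rows(
  commands=[
    {"translation": [0, 0, -0.05], "twist": [0, 0, 0]},
    {"translation": [0, 0, -0.12], "twist": [0, 0, 0]},
    {"translation": [0, 0, -0.12], "twist": [0, 0, 0]},
    {"translation": [0, 0, -0.12], "twist": [0, 0, 0]},
    {"translation": [0, 0, -0.12], "twist": [0, 0, 0]},
    {"translation": [0, 0, -0.12], "twist": [0, 0, 0]},
    {"translation": [0, 0, -0.12], "twist": [0, 0, 0]},
    {"translation": [0, 0, -0.12], "twist": [0, 0, 0]},
    {"translation": [0, 0, -0.12], "twist": [0, 0, 0]},
    {"translation": [0, 0, -0.12], "twist": [0, 0, 0]},
  ],
)

```text
t: 50.1
ee_pos: [556.4, -359.7, 195.7]
orientation: [2.222, 2.22, 0.0]
ft_force: [-0.1, -0.3, -0.2]
width: 65.7
```

Call:
send_rows(
  commands=[
    {"translation": [0, 0, 0], "twist": [0, 0, 0]},
    {"translation": [0, 0, 0], "twist": [0, 0, 0]},
    {"translation": [0, 0, 0], "twist": [0, 0, 0]},
    {"translation": [0, 0, 0], "twist": [0, 0, 0]},
    {"translation": [0, 0, 0], "twist": [0, 0, 0]},
    {"translation": [0, 0, 0], "twist": [0, 0, 0]},
    {"translation": [0, 0, 0.1], "twist": [0, 0, 0]},
    {"translation": [0, 0, 0.25], "twist": [0, 0, 0]},
    {"translation": [0, 0, 0.4], "twist": [0, 0, 0]},
    {"translation": [0, 0, 0.5], "twist": [0, 0, 0]},
  ],
  grip=1,
)

```text
t: 51.1
ee_pos: [556.8, -360.0, 248.2]
orientation: [2.221, 2.219, 0.001]
ft_force: [-0.6, 0.0, 0.4]
width: 43.8
```

Call:
send_rows(
  commands=[
    {"translation": [0, 0.1, 0.2], "twist": [0, 0, -0.1]},
    {"translation": [0.04, 0.25, 0.3], "twist": [0, 0, -0.2]},
    {"translation": [0.07, 0.4, 0.3], "twist": [0, 0, -0.3]},
    {"translation": [0.1, 0.55, 0.3], "twist": [0, 0, -0.4]},
    {"translation": [0.13, 0.7, 0.3], "twist": [0, 0, -0.5]},
    {"translation": [0.16, 0.77, 0.3], "twist": [0, 0, -0.59]},
    {"translation": [0.16, 0.77, 0.3], "twist": [0, 0, -0.59]},
    {"translation": [0.16, 0.77, 0.3], "twist": [0, 0, -0.59]},
    {"translation": [0.16, 0.77, 0.3], "twist": [0, 0, -0.59]},
    {"translation": [0.16, 0.77, 0.3], "twist": [0, 0, -0.59]},
  ],
)

```text
t: 52.1
ee_pos: [572.2, -283.2, 275.8]
orientation: [2.525, 1.869, 0.0]
ft_force: [0.4, 0.2, -0.6]
width: 43.1
```

Call:
send_rows(
  commands=[
    {"translation": [0.03, 0.15, 0], "twist": [0, 0, 0]},
    {"translation": [0.06, 0.3, 0], "twist": [0, 0, 0]},
    {"translation": [0.09, 0.45, 0], "twist": [0, 0, 0]},
    {"translation": [0.12, 0.6, 0], "twist": [0, 0, 0]},
    {"translation": [0.15, 0.77, 0], "twist": [0, 0, 0]},
    {"translation": [0.15, 0.77, 0], "twist": [0, 0, 0]},
    {"translation": [0.15, 0.77, 0], "twist": [0, 0, 0]},
    {"translation": [0.15, 0.77, 0], "twist": [0, 0, 0]},
    {"translation": [0.15, 0.77, 0], "twist": [0, 0, 0]},
    {"translation": [0.15, 0.77, 0], "twist": [0, 0, 0]},
  ],
)

```text
t: 53.1
ee_pos: [587.2, -206.2, 275.6]
orientation: [2.525, 1.868, 0.0]
ft_force: [0.2, 0.2, -0.9]
width: 43.2
```

Call:
send_rows(
  commands=[
    {"translation": [0.03, 0.15, 0], "twist": [0, 0, 0]},
    {"translation": [0.06, 0.3, 0], "twist": [0, 0, 0]},
    {"translation": [0.09, 0.45, 0], "twist": [0, 0, 0]},
    {"translation": [0.12, 0.6, 0], "twist": [0, 0, 0]},
    {"translation": [0.15, 0.75, 0], "twist": [0, 0, 0]},
    {"translation": [0.15, 0.76, 0], "twist": [0, 0, 0]},
    {"translation": [0.15, 0.76, 0], "twist": [0, 0, 0]},
    {"translation": [0.15, 0.76, 0], "twist": [0, 0, 0]},
    {"translation": [0.15, 0.76, 0], "twist": [0, 0, 0]},
    {"translation": [0.15, 0.76, 0], "twist": [0, 0, 0]},
  ],
)

```text
t: 54.1
ee_pos: [602.2, -130.3, 275.7]
orientation: [2.525, 1.869, -0.0]
ft_force: [-0.4, 0.0, -0.3]
width: 43.4
```

```bash
python3 - <<'E'
from fit import *
o=ctrl.get_obs();R=cv2.Rodrigues(o["orientation"])[0];print(o["ee_pos"],o["width"],"jaw",np.degrees(np.arctan2(R[1,1],R[0,1])),o["ft_force"])
ims=dict(scene=snap("scene","s4.png"),top=snap("top","t4.png"))
print(np.round(fit(ims,430,-358,cams=("scene",)),1))
# held wheel: flange whiteness centroid vs prediction, scene camera
u=o["ee_pos"][2]-196
W=[p+[0,0,u] for p in WH]
print(np.round(fit(ims,o["ee_pos"][0]-1.5,o["ee_pos"][1]+1,parts=W,cams=("scene",),z=u+10,half=24),1))
E
```

```text
[ 602.23160716 -130.25133     275.68757927] 43.362018780379536 jaw -17.003948022680635 [-0.40006906  0.00630793 -0.25972536]
[ 429.9 -358.5   -3.6    8.8]
[ 635.9 -136.4  139.5  406.6]
```

Call:
send_rows(
  commands=[
    {"translation": [0, 0, -0.1], "twist": [0, 0, 0]},
    {"translation": [0, 0, -0.2], "twist": [0, 0, 0]},
    {"translation": [0, 0, -0.3], "twist": [0, 0, 0]},
    {"translation": [0, 0, -0.36], "twist": [0, 0, 0]},
    {"translation": [0, 0, -0.39], "twist": [0, 0, 0]},
    {"translation": [0, 0, -0.42], "twist": [0, 0, 0]},
    {"translation": [0, 0, -0.45], "twist": [0, 0, 0]},
    {"translation": [0, 0, -0.46], "twist": [0, 0, 0]},
    {"translation": [0, 0, -0.46], "twist": [0, 0, 0]},
    {"translation": [0, 0, -0.46], "twist": [0, 0, 0]},
  ],
)

```text
t: 55.2
ee_pos: [602.4, -129.7, 229.9]
orientation: [2.524, 1.869, 0.0]
ft_force: [0.3, -0.8, -0.4]
width: 43.5
```

Call:
send_rows(
  commands=[
    {"translation": [0, 0, -0.01], "twist": [0, 0, 0]},
    {"translation": [0, 0, -0.02], "twist": [0, 0, 0]},
    {"translation": [0, 0, -0.03], "twist": [0, 0, 0]},
    {"translation": [0, 0, -0.04], "twist": [0, 0, 0]},
    {"translation": [0, 0, -0.04], "twist": [0, 0, 0]},
    {"translation": [0, 0, -0.04], "twist": [0, 0, 0]},
    {"translation": [0, 0, -0.04], "twist": [0, 0, 0]},
    {"translation": [0, 0, -0.04], "twist": [0, 0, 0]},
    {"translation": [0, 0, -0.04], "twist": [0, 0, 0]},
    {"translation": [0, 0, -0.04], "twist": [0, 0, 0]},
  ],
)

```text
t: 56.2
ee_pos: [602.3, -129.7, 225.7]
orientation: [2.525, 1.87, 0.0]
ft_force: [0.9, 0.2, -0.6]
width: 43.5
```

Call:
send_rows(
  commands=[
    {"translation": [0, 0, -0.03], "twist": [0, 0, 0]},
    {"translation": [0, 0, -0.06], "twist": [0, 0, 0]},
    {"translation": [0, 0, -0.09], "twist": [0, 0, 0]},
    {"translation": [0, 0, -0.12], "twist": [0, 0, 0]},
    {"translation": [0, 0, -0.15], "twist": [0, 0, 0]},
    {"translation": [0, 0, -0.18], "twist": [0, 0, 0]},
    {"translation": [0, 0, -0.18], "twist": [0, 0, 0]},
    {"translation": [0, 0, -0.18], "twist": [0, 0, 0]},
    {"translation": [0, 0, -0.18], "twist": [0, 0, 0]},
    {"translation": [0, 0, -0.18], "twist": [0, 0, 0]},
  ],
)

```text
t: 57.2
ee_pos: [602.3, -129.7, 207.8]
orientation: [2.525, 1.87, 0.0]
ft_force: [-0.8, 0.1, -0.4]
width: 43.4
```

Call:
send_rows(
  commands=[
    {"translation": [0, 0, 0], "twist": [0, 0, 0]},
    {"translation": [0, 0, 0], "twist": [0, 0, 0]},
    {"translation": [0, 0, 0], "twist": [0, 0, 0]},
    {"translation": [0, 0, 0], "twist": [0, 0, 0]},
    {"translation": [0, 0, 0.1], "twist": [0, 0, 0]},
    {"translation": [0, 0, 0.25], "twist": [0, 0, 0]},
    {"translation": [0, 0, 0.5], "twist": [0, 0, 0]},
    {"translation": [0, 0, 0.8], "twist": [0, 0, 0]},
    {"translation": [0, 0, 1], "twist": [0, 0, 0]},
    {"translation": [0, 0, 1], "twist": [0, 0, 0]},
  ],
  grip=-0.36,
)

```text
t: 58.2
ee_pos: [603.5, -130.0, 312.1]
orientation: [2.52, 1.866, 0.007]
ft_force: [1.2, 0.7, 0.2]
width: 60.1
```

Call:
send_rows(
  commands=[
    {"translation": [-0.2, -0.25, 0], "twist": [0, 0, 0.2]},
    {"translation": [-0.4, -0.5, 0], "twist": [0, 0, 0.4]},
    {"translation": [-0.57, -0.77, 0], "twist": [0, 0, 0.59]},
    {"translation": [-0.57, -0.77, 0], "twist": [0, 0, 0.59]},
    {"translation": [-0.57, -0.77, 0], "twist": [0, 0, 0.59]},
    {"translation": [-0.57, -0.77, 0], "twist": [0, 0, 0.59]},
    {"translation": [-0.57, -0.77, 0], "twist": [0, 0, 0.59]},
    {"translation": [-0.57, -0.77, 0], "twist": [0, 0, 0.59]},
    {"translation": [-0.57, -0.77, 0], "twist": [0, 0, 0.59]},
    {"translation": [-0.57, -0.77, 0], "twist": [0, 0, 0.59]},
  ],
  grip=-0.5,
)

```text
t: 59.2
ee_pos: [545.5, -206.3, 307.6]
orientation: [-2.222, -2.221, -0.0]
ft_force: [-0.0, -0.8, -0.7]
width: 65.6
```

Call:
send_rows(
  commands=[
    {"translation": [-0.2, -0.25, 0], "twist": [0, 0, 0]},
    {"translation": [-0.4, -0.5, 0], "twist": [0, 0, 0]},
    {"translation": [-0.57, -0.77, 0], "twist": [0, 0, 0]},
    {"translation": [-0.57, -0.77, 0], "twist": [0, 0, 0]},
    {"translation": [-0.57, -0.77, 0], "twist": [0, 0, 0]},
    {"translation": [-0.57, -0.77, 0], "twist": [0, 0, 0]},
    {"translation": [-0.57, -0.77, 0], "twist": [0, 0, 0]},
    {"translation": [-0.57, -0.77, 0], "twist": [0, 0, 0]},
    {"translation": [-0.57, -0.77, 0], "twist": [0, 0, 0]},
    {"translation": [-0.57, -0.77, 0], "twist": [0, 0, 0]},
  ],
)

```text
t: 60.2
ee_pos: [488.5, -283.4, 307.7]
orientation: [2.222, 2.221, 0.0]
ft_force: [-0.2, 0.6, -0.1]
width: 66.1
```

```bash
python3 - <<'E'
from fit import *
o=ctrl.get_obs();print(o["ee_pos"],o["width"])
ims=dict(scene=snap("scene","s5.png"),top=snap("top","t5.png"))
print(np.round(fit(ims,430,-358,cams=("scene",)),1))
W=[p+[0,0,10] for p in WH]
for x,y in((607,-52),(600,-129)): print(np.round(fit(ims,x,y,parts=W,cams=("scene",),z=30,half=22),1))
E
```

```text
[ 488.52173687 -283.3771356   307.67337713] 66.09409167363964
[ 430.  -358.6   -1.3    8.8]
[618.7 -54.  138.4 591.1]
[ 607.5 -131.5  148.   609.5]
```

Call:
send_rows(
  commands=[
    {"translation": [-0.2, -0.25, 0], "twist": [0, 0, 0]},
    {"translation": [-0.4, -0.5, 0], "twist": [0, 0, 0]},
    {"translation": [-0.57, -0.76, 0], "twist": [0, 0, 0]},
    {"translation": [-0.57, -0.76, 0], "twist": [0, 0, 0]},
    {"translation": [-0.57, -0.76, -0.2], "twist": [0, 0, 0]},
    {"translation": [-0.57, -0.76, -0.4], "twist": [0, 0, 0]},
    {"translation": [-0.57, -0.76, -0.6], "twist": [0, 0, 0]},
    {"translation": [-0.57, -0.76, -0.6], "twist": [0, 0, 0]},
    {"translation": [-0.57, -0.76, -0.6], "twist": [0, 0, 0]},
    {"translation": [-0.57, -0.76, -0.6], "twist": [0, 0, 0]},
  ],
)

```text
t: 61.3
ee_pos: [431.9, -359.7, 248.6]
orientation: [2.221, 2.22, 0.0]
ft_force: [0.2, 0.5, 0.4]
width: 65.8
```

Call:
send_rows(
  commands=[
    {"translation": [0, 0, -0.1], "twist": [0, 0, 0]},
    {"translation": [0, 0, -0.2], "twist": [0, 0, 0]},
    {"translation": [0, 0, -0.3], "twist": [0, 0, 0]},
    {"translation": [0, 0, -0.4], "twist": [0, 0, 0]},
    {"translation": [0, 0, -0.52], "twist": [0, 0, 0]},
    {"translation": [0, 0, -0.52], "twist": [0, 0, 0]},
    {"translation": [0, 0, -0.52], "twist": [0, 0, 0]},
    {"translation": [0, 0, -0.52], "twist": [0, 0, 0]},
    {"translation": [0, 0, -0.52], "twist": [0, 0, 0]},
    {"translation": [0, 0, -0.52], "twist": [0, 0, 0]},
  ],
)

```text
t: 62.3
ee_pos: [431.4, -359.8, 196.1]
orientation: [2.222, 2.22, 0.0]
ft_force: [0.1, -0.6, 0.6]
width: 66.0
```

Call:
send_rows(
  commands=[
    {"translation": [0, 0, 0], "twist": [0, 0, 0]},
    {"translation": [0, 0, 0], "twist": [0, 0, 0]},
    {"translation": [0, 0, 0], "twist": [0, 0, 0]},
    {"translation": [0, 0, 0], "twist": [0, 0, 0]},
    {"translation": [0, 0, 0], "twist": [0, 0, 0]},
    {"translation": [0, 0, 0], "twist": [0, 0, 0]},
    {"translation": [0, 0, 0.1], "twist": [0, 0, 0]},
    {"translation": [0, 0, 0.25], "twist": [0, 0, 0]},
    {"translation": [0, 0, 0.5], "twist": [0, 0, 0]},
    {"translation": [0, 0, 0.8], "twist": [0, 0, 0]},
  ],
  grip=1,
)

```text
t: 63.3
ee_pos: [431.0, -359.4, 276.8]
orientation: [-2.222, -2.219, 0.0]
ft_force: [-0.2, -0.2, -1.0]
width: 43.0
```

Call:
send_rows(
  commands=[
    {"translation": [0.07, 0.15, 0], "twist": [0, 0, -0.1]},
    {"translation": [0.15, 0.32, 0], "twist": [0, 0, -0.2]},
    {"translation": [0.23, 0.48, 0], "twist": [0, 0, -0.3]},
    {"translation": [0.31, 0.64, 0], "twist": [0, 0, -0.4]},
    {"translation": [0.38, 0.8, 0], "twist": [0, 0, -0.5]},
    {"translation": [0.46, 0.96, 0], "twist": [0, 0, -0.54]},
    {"translation": [0.46, 0.96, 0], "twist": [0, 0, -0.54]},
    {"translation": [0.46, 0.96, 0], "twist": [0, 0, -0.54]},
    {"translation": [0.46, 0.96, 0], "twist": [0, 0, -0.54]},
    {"translation": [0.46, 0.96, 0], "twist": [0, 0, -0.54]},
  ],
)

```text
t: 64.3
ee_pos: [477.0, -264.3, 275.9]
orientation: [2.502, 1.9, 0.0]
ft_force: [-0.4, -0.3, -0.9]
width: 43.3
```

Call:
send_rows(
  commands=[
    {"translation": [0.07, 0.15, 0], "twist": [0, 0, 0]},
    {"translation": [0.15, 0.32, 0], "twist": [0, 0, 0]},
    {"translation": [0.23, 0.48, 0], "twist": [0, 0, 0]},
    {"translation": [0.31, 0.64, 0], "twist": [0, 0, 0]},
    {"translation": [0.38, 0.8, 0], "twist": [0, 0, 0]},
    {"translation": [0.46, 0.96, 0], "twist": [0, 0, 0]},
    {"translation": [0.46, 0.96, 0], "twist": [0, 0, 0]},
    {"translation": [0.46, 0.96, 0], "twist": [0, 0, 0]},
    {"translation": [0.46, 0.96, 0], "twist": [0, 0, 0]},
    {"translation": [0.46, 0.96, 0], "twist": [0, 0, 0]},
  ],
)

```text
t: 65.3
ee_pos: [523.0, -168.4, 275.7]
orientation: [-2.502, -1.9, 0.0]
ft_force: [0.0, -0.9, 0.1]
width: 43.4
```

Call:
send_rows(
  commands=[
    {"translation": [0.07, 0.15, 0], "twist": [0, 0, 0]},
    {"translation": [0.15, 0.32, 0], "twist": [0, 0, 0]},
    {"translation": [0.23, 0.48, 0], "twist": [0, 0, 0]},
    {"translation": [0.31, 0.64, 0], "twist": [0, 0, 0]},
    {"translation": [0.38, 0.8, 0], "twist": [0, 0, 0]},
    {"translation": [0.46, 0.96, 0], "twist": [0, 0, 0]},
    {"translation": [0.46, 0.96, 0], "twist": [0, 0, 0]},
    {"translation": [0.46, 0.96, 0], "twist": [0, 0, 0]},
    {"translation": [0.46, 0.96, 0], "twist": [0, 0, 0]},
    {"translation": [0.46, 0.96, 0], "twist": [0, 0, 0]},
  ],
)

```text
t: 66.3
ee_pos: [569.1, -72.2, 275.6]
orientation: [-2.502, -1.9, 0.0]
ft_force: [-0.9, -0.5, -0.9]
width: 43.5
```

Call:
send_rows(
  commands=[
    {"translation": [0.07, 0.15, 0], "twist": [0, 0, 0]},
    {"translation": [0.15, 0.32, 0], "twist": [0, 0, 0]},
    {"translation": [0.23, 0.48, 0], "twist": [0, 0, 0]},
    {"translation": [0.31, 0.64, 0], "twist": [0, 0, 0]},
    {"translation": [0.38, 0.8, 0], "twist": [0, 0, 0]},
    {"translation": [0.46, 0.965, 0], "twist": [0, 0, 0]},
    {"translation": [0.46, 0.965, 0], "twist": [0, 0, 0]},
    {"translation": [0.46, 0.965, 0], "twist": [0, 0, 0]},
    {"translation": [0.46, 0.965, 0], "twist": [0, 0, 0]},
    {"translation": [0.46, 0.965, 0], "twist": [0, 0, 0]},
  ],
)

```text
t: 67.3
ee_pos: [615.1, 24.3, 275.6]
orientation: [-2.502, -1.9, 0.001]
ft_force: [0.1, -0.4, -1.5]
width: 43.2
```

Call:
send_rows(
  commands=[
    {"translation": [0.01, 0.01, -0.1], "twist": [0, 0, 0]},
    {"translation": [0.01, 0.01, -0.2], "twist": [0, 0, 0]},
    {"translation": [0.01, 0.01, -0.3], "twist": [0, 0, 0]},
    {"translation": [0.01, 0.01, -0.36], "twist": [0, 0, 0]},
    {"translation": [0.01, 0.01, -0.39], "twist": [0, 0, 0]},
    {"translation": [0.01, 0.01, -0.42], "twist": [0, 0, 0]},
    {"translation": [0.01, 0.01, -0.45], "twist": [0, 0, 0]},
    {"translation": [0.01, 0.01, -0.46], "twist": [0, 0, 0]},
    {"translation": [0.01, 0.01, -0.46], "twist": [0, 0, 0]},
    {"translation": [0.01, 0.01, -0.46], "twist": [0, 0, 0]},
  ],
)

```text
t: 68.3
ee_pos: [616.4, 25.8, 229.9]
orientation: [2.501, 1.901, 0.0]
ft_force: [0.7, 0.9, -1.3]
width: 42.9
```

Call:
send_rows(
  commands=[
    {"translation": [0, 0, -0.01], "twist": [0, 0, 0]},
    {"translation": [0, 0, -0.02], "twist": [0, 0, 0]},
    {"translation": [0, 0, -0.03], "twist": [0, 0, 0]},
    {"translation": [0, 0, -0.04], "twist": [0, 0, 0]},
    {"translation": [0, 0, -0.04], "twist": [0, 0, 0]},
    {"translation": [0, 0, -0.04], "twist": [0, 0, 0]},
    {"translation": [0, 0, -0.04], "twist": [0, 0, 0]},
    {"translation": [0, 0, -0.04], "twist": [0, 0, 0]},
    {"translation": [0, 0, -0.04], "twist": [0, 0, 0]},
    {"translation": [0, 0, -0.04], "twist": [0, 0, 0]},
  ],
)

```text
t: 69.3
ee_pos: [616.3, 25.8, 225.7]
orientation: [2.501, 1.901, -0.0]
ft_force: [0.1, 1.1, -1.1]
width: 43.7
```

Free again; lower fully, release, lift.

Call:
send_rows(
  commands=[
    {"translation": [0, 0, -0.03], "twist": [0, 0, 0]},
    {"translation": [0, 0, -0.06], "twist": [0, 0, 0]},
    {"translation": [0, 0, -0.09], "twist": [0, 0, 0]},
    {"translation": [0, 0, -0.12], "twist": [0, 0, 0]},
    {"translation": [0, 0, -0.15], "twist": [0, 0, 0]},
    {"translation": [0, 0, -0.18], "twist": [0, 0, 0]},
    {"translation": [0, 0, -0.18], "twist": [0, 0, 0]},
    {"translation": [0, 0, -0.18], "twist": [0, 0, 0]},
    {"translation": [0, 0, -0.18], "twist": [0, 0, 0]},
    {"translation": [0, 0, -0.18], "twist": [0, 0, 0]},
  ],
)

```text
t: 70.3
ee_pos: [616.4, 25.8, 207.9]
orientation: [2.501, 1.901, 0.0]
ft_force: [-0.2, -0.4, -0.7]
width: 43.2
```

Call:
send_rows(
  commands=[
    {"translation": [0, 0, 0], "twist": [0, 0, 0]},
    {"translation": [0, 0, 0], "twist": [0, 0, 0]},
    {"translation": [0, 0, 0], "twist": [0, 0, 0]},
    {"translation": [0, 0, 0], "twist": [0, 0, 0]},
    {"translation": [0, 0, 0.1], "twist": [0, 0, 0]},
    {"translation": [0, 0, 0.25], "twist": [0, 0, 0]},
    {"translation": [0, 0, 0.5], "twist": [0, 0, 0]},
    {"translation": [0, 0, 0.8], "twist": [0, 0, 0]},
    {"translation": [0, 0, 1], "twist": [0, 0, 0]},
    {"translation": [0, 0, 1], "twist": [0, 0, 0]},
  ],
  grip=-0.36,
)

```text
t: 71.3
ee_pos: [617.5, 25.8, 312.2]
orientation: [2.498, 1.898, 0.009]
ft_force: [-0.1, 0.4, 0.3]
width: 59.9
```

```bash
python3 - <<'E'
from fit import *
o=ctrl.get_obs();print(o["ee_pos"],o["width"])
s=snap("scene","s6.png")
cv2.imwrite("pics/v.png",cv2.resize(s[150:310,200:440],(800,533),interpolation=cv2.INTER_CUBIC))
E
```

```text
[617.54289294  25.84631956 312.15239272] 59.91386707374212
```

View pics/v.png

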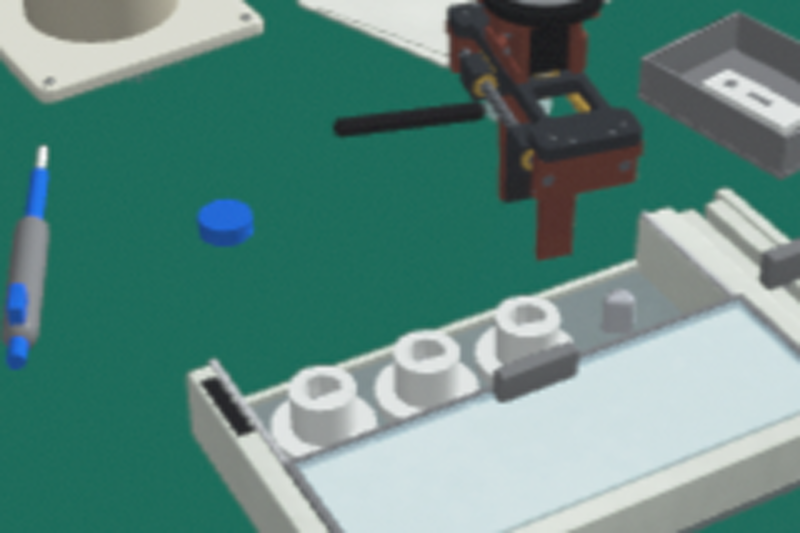

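Call:
send_rows(
  commands=[
    {"translation": [0.2, -0.1, 0], "twist": [0, 0, 0.1]},
    {"translation": [0.4, -0.2, 0], "twist": [0, 0, 0.2]},
    {"translation": [0.6, -0.3, 0], "twist": [0, 0, 0.3]},
    {"translation": [0.8, -0.4, 0], "twist": [0, 0, 0.38]},
    {"translation": [1, -0.49, 0], "twist": [0, 0, 0.38]},
    {"translation": [1, -0.49, 0], "twist": [0, 0, 0.38]},
    {"translation": [1, -0.49, 0], "twist": [0, 0, 0.38]},
    {"translation": [1, -0.49, 0], "twist": [0, 0, 0.38]},
    {"translation": [1, -0.49, 0], "twist": [0, 0, 0.38]},
    {"translation": [1, -0.49, 0], "twist": [0, 0, 0.38]},
  ],
  grip=1,
)

```text
t: 72.35
ee_pos: [715.8, -22.8, 307.8]
orientation: [-2.309, -2.13, 0.0]
ft_force: [-0.3, -0.1, 0.1]
width: 0.8
```

Call:
send_rows(
  commands=[
    {"translation": [0.07, 0, 0], "twist": [0, 0, 0]},
    {"translation": [0.07, 0, 0], "twist": [0, 0, 0]},
    {"translation": [0.07, 0, -0.1], "twist": [0, 0, 0]},
    {"translation": [0.07, 0, -0.2], "twist": [0, 0, 0]},
    {"translation": [0.07, 0, -0.3], "twist": [0, 0, 0]},
    {"translation": [0.07, 0, -0.4], "twist": [0, 0, 0]},
    {"translation": [0.07, 0, -0.5], "twist": [0, 0, 0]},
    {"translation": [0.07, 0, -0.54], "twist": [0, 0, 0]},
    {"translation": [0.07, 0, -0.54], "twist": [0, 0, 0]},
    {"translation": [0.07, 0, -0.54], "twist": [0, 0, 0]},
  ],
)

```text
t: 73.35
ee_pos: [723.5, -23.2, 253.8]
orientation: [2.309, 2.13, 0.0]
ft_force: [-0.2, 0.0, -0.8]
width: 0.4
```

Call:
send_rows(
  commands=[
    {"translation": [-0.1, 0.01, 0], "twist": [0, 0, 0]},
    {"translation": [-0.2, 0.02, 0], "twist": [0, 0, 0]},
    {"translation": [-0.3, 0.02, 0], "twist": [0, 0, 0]},
    {"translation": [-0.4, 0.03, 0], "twist": [0, 0, 0]},
    {"translation": [-0.5, 0.04, 0], "twist": [0, 0, 0]},
    {"translation": [-0.6, 0.05, 0], "twist": [0, 0, 0]},
    {"translation": [-0.7, 0.06, 0], "twist": [0, 0, 0]},
    {"translation": [-0.8, 0.07, 0], "twist": [0, 0, 0]},
    {"translation": [-0.9, 0.07, 0], "twist": [0, 0, 0]},
    {"translation": [-1, 0.08, 0], "twist": [0, 0, 0]},
  ],
)

```text
t: 74.35
ee_pos: [622.5, -15.1, 253.7]
orientation: [-2.31, -2.13, -0.0]
ft_force: [2.8, -0.8, 1.3]
width: -0.0
```

Call:
send_rows(
  commands=[
    {"translation": [-0.04, 0, 0], "twist": [0, 0, 0]},
    {"translation": [-0.08, 0.01, 0], "twist": [0, 0, 0]},
    {"translation": [-0.12, 0.01, 0], "twist": [0, 0, 0]},
    {"translation": [-0.16, 0.01, 0], "twist": [0, 0, 0]},
    {"translation": [-0.2, 0.02, 0], "twist": [0, 0, 0]},
    {"translation": [-0.22, 0.02, 0], "twist": [0, 0, 0]},
    {"translation": [-0.24, 0.02, 0], "twist": [0, 0, 0]},
    {"translation": [-0.26, 0.02, 0], "twist": [0, 0, 0]},
    {"translation": [-0.26, 0.02, 0], "twist": [0, 0, 0]},
    {"translation": [-0.26, 0.02, 0], "twist": [0, 0, 0]},
  ],
)

```text
t: 75.35
ee_pos: [597.1, -13.2, 253.5]
orientation: [-2.309, -2.129, 0.001]
ft_force: [-0.5, -0.4, 0.6]
width: 0.1
```

Call:
send_rows(
  commands=[
    {"translation": [-0.02, 0, 0], "twist": [0, 0, 0]},
    {"translation": [-0.04, 0, 0], "twist": [0, 0, 0]},
    {"translation": [-0.05, 0, 0], "twist": [0, 0, 0]},
    {"translation": [-0.06, 0, 0], "twist": [0, 0, 0]},
    {"translation": [-0.06, 0, 0], "twist": [0, 0, 0]},
    {"translation": [-0.06, 0, 0], "twist": [0, 0, 0]},
    {"translation": [-0.06, 0, 0], "twist": [0, 0, 0]},
    {"translation": [-0.06, 0, 0], "twist": [0, 0, 0]},
    {"translation": [-0.06, 0, 0], "twist": [0, 0, 0]},
    {"translation": [-0.06, 0, 0], "twist": [0, 0, 0]},
  ],
)

```text
t: 76.35
ee_pos: [591.2, -13.2, 253.6]
orientation: [-2.309, -2.13, 0.0]
ft_force: [0.1, -0.2, 0.0]
width: 0.5
```

Call:
send_rows(
  commands=[
    {"translation": [-0.02, 0, 0], "twist": [0, 0, 0]},
    {"translation": [-0.03, 0, 0], "twist": [0, 0, 0]},
    {"translation": [-0.04, 0, 0], "twist": [0, 0, 0]},
    {"translation": [-0.05, 0, 0], "twist": [0, 0, 0]},
    {"translation": [-0.05, 0, 0], "twist": [0, 0, 0]},
    {"translation": [-0.05, 0, 0], "twist": [0, 0, 0]},
    {"translation": [-0.05, 0, 0], "twist": [0, 0, 0]},
    {"translation": [-0.05, 0, 0], "twist": [0, 0, 0]},
    {"translation": [-0.05, 0, 0], "twist": [0, 0, 0]},
    {"translation": [-0.05, 0, 0], "twist": [0, 0, 0]},
  ],
)

```text
t: 77.35
ee_pos: [587.8, -13.2, 254.0]
orientation: [2.307, 2.127, 0.006]
ft_force: [8.8, 1.0, -5.7]
width: 0.3
```

Call:
send_rows(
  commands=[
    {"translation": [-0.01, 0, 0], "twist": [0, 0, 0]},
    {"translation": [-0.02, 0, 0], "twist": [0, 0, 0]},
    {"translation": [-0.02, 0, 0], "twist": [0, 0, 0]},
    {"translation": [-0.02, 0, 0], "twist": [0, 0, 0]},
    {"translation": [-0.02, 0, 0], "twist": [0, 0, 0]},
    {"translation": [-0.02, 0, 0], "twist": [0, 0, 0]},
    {"translation": [-0.02, 0, 0], "twist": [0, 0, 0]},
    {"translation": [-0.02, 0, 0], "twist": [0, 0, 0]},
    {"translation": [-0.02, 0, 0], "twist": [0, 0, 0]},
    {"translation": [-0.02, 0, 0], "twist": [0, 0, 0]},
  ],
)

```text
t: 78.35
ee_pos: [587.1, -13.2, 254.2]
orientation: [2.305, 2.125, 0.01]
ft_force: [13.9, 0.8, -9.9]
width: 0.3
```

Call:
send_rows(
  commands=[
    {"translation": [0.05, 0, 0], "twist": [0, 0, 0]},
    {"translation": [0.15, 0, 0], "twist": [0, 0, 0]},
    {"translation": [0.2, 0, 0], "twist": [0, 0, 0]},
    {"translation": [0.2, 0, 0.2], "twist": [0, 0, 0]},
    {"translation": [0.2, 0, 0.5], "twist": [0, 0, 0]},
    {"translation": [0.2, 0, 0.8], "twist": [0, 0, 0]},
    {"translation": [0.2, 0, 1], "twist": [0, 0, 0]},
    {"translation": [0.2, 0, 1], "twist": [0, 0, 0]},
    {"translation": [0.2, 0, 1], "twist": [0, 0, 0]},
    {"translation": [0.2, 0, 1], "twist": [0, 0, 0]},
  ],
)

```text
t: 79.35
ee_pos: [603.8, -13.2, 352.2]
orientation: [-2.308, -2.129, 0.003]
ft_force: [-0.0, -0.5, -0.2]
width: 0.2
```

Call:
send_rows(
  commands=[
    {"translation": [-0.3, -0.3, 0], "twist": [0, 0, 0]},
    {"translation": [-0.7, -0.7, 0], "twist": [0, 0, 0]},
    {"translation": [-1, -1, 0], "twist": [0, 0, 0]},
    {"translation": [-1, -1, 0], "twist": [0, 0, 0]},
    {"translation": [-1, -1, 0], "twist": [0, 0, 0]},
    {"translation": [-1, -1, 0], "twist": [0, 0, 0]},
    {"translation": [-1, -1, 0], "twist": [0, 0, 0]},
    {"translation": [-1, -1, 0], "twist": [0, 0, 0]},
    {"translation": [-1, -1, 0], "twist": [0, 0, 0]},
    {"translation": [-1, -1, 0], "twist": [0, 0, 0]},
  ],
)

```text
t: 80.35
ee_pos: [504.6, -112.8, 353.6]
orientation: [-2.309, -2.131, 0.0]
ft_force: [-0.6, 0.8, -0.4]
width: 0.5
```

Call:
send_rows(
  commands=[
    {"translation": [-0.3, -0.3, 0], "twist": [0, 0, 0]},
    {"translation": [-0.6, -0.7, 0], "twist": [0, 0, 0]},
    {"translation": [-0.6, -1, 0], "twist": [0, 0, 0]},
    {"translation": [-0.6, -1, 0], "twist": [0, 0, 0]},
    {"translation": [-0.6, -1, 0], "twist": [0, 0, 0]},
    {"translation": [-0.6, -1, 0], "twist": [0, 0, 0]},
    {"translation": [-0.6, -1, 0], "twist": [0, 0, 0]},
    {"translation": [-0.6, -1, 0], "twist": [0, 0, 0]},
    {"translation": [-0.6, -1, 0], "twist": [0, 0, 0]},
    {"translation": [-0.6, -1, 0], "twist": [0, 0, 0]},
  ],
)

```text
t: 81.35
ee_pos: [444.4, -212.8, 353.6]
orientation: [-2.309, -2.13, 0.0]
ft_force: [0.5, -0.0, 0.5]
width: 0.5
```

```bash
python3 - <<'E'
from fit import *
s=snap("scene","s7.png");t=snap("top","t7.png")
a=cv2.resize(s[150:350,150:550],(800,400),interpolation=cv2.INTER_CUBIC);b=cv2.resize(t[120:260,110:530],(600,200))
b=np.hstack([b,cv2.resize(t[240:330,110:200],(200,200))])
cv2.imwrite("pics/z.png",np.vstack([a,b]))
E
```

```text
(no output)
```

View pics/z.png

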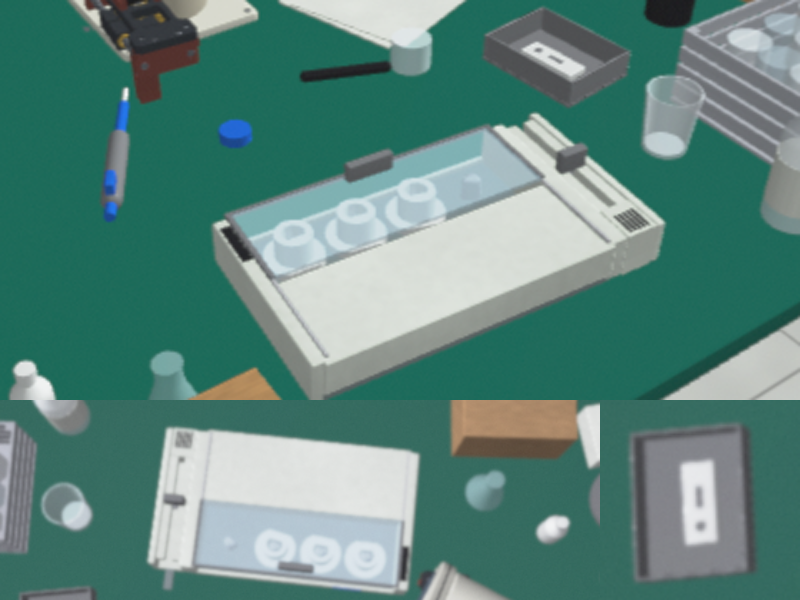

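All three wheels sit on posts 2 to 4 under the fully shut cover. The cassette lies in the tray, and the flask, beaker and bottle are upright.

```bash
python3 -c "
from workcell import ctrl
print(ctrl.close_job())"
```

```text
the job is handed in; nothing more can be done
None
```

The job is done and handed in at about 81 s of the 200 s allowed.

- **Cassette:** I pushed the ejector tab to its end stop, gripped the cassette, drew it out and laid it flat in the grey discard tray.
- **Cover and wheels:** I slid the cover fully back and put all three wheels present onto posts 2, 3 and 4. Each one lowered fully without resistance, so its flat was lined up with the post. I then pushed the cover shut until it met its stop, where the force rose to about 14 N.
- **Final check:** The last pictures from both cameras show:
  - the three wheels seated under the shut cover;
  - the cassette in the tray;
  - the flask, beaker and dropper bottle upright;
  - the robot clear of everything.

**Checks that disagreed:**
- The two cameras differed by about 4 mm in x and 2 mm in y, so I used the average.
- The post angles from the two cameras differed by 5 to 10 degrees, and I used values in between.
- The automatic fit failed on the held wheel and on the seated ones, so I judged seating from the pictures, tool height and force.

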